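# Pack the glue press

### The arm

A 6-joint arm with a two-finger parallel gripper is mounted at the origin on the work surface. World frame = base frame: x ahead of the robot, y to its left, z up, the work surface at z = 0. Lengths are in m, angles in rad, forces in N, time in s.
With the tool pointing down it reaches from about 0.35 to 0.975 m from the base axis. Payload 4.9 kg.
Tool frame: the origin (TCP) lies on the centre line of the jaws, within the pads' length; the fingertips stand 14 mm ahead of it and the grasp point (between the pads) lies 5 mm behind it (manip.nose_length is the distance from the TCP to the fingertips, in m); z points along the fingers, y is the line along which they close (so a half turn about z gives the same grasp; the last joint's range is limited). The gripper opens to 85 mm and grips with 20 to 120 N. Pads are 22 mm wide; open, the fingers measure 114 mm over their backs; the gripper's body (76 mm by 85 mm) begins 54 mm behind the grasp point. The pads swing forward as they close: fully open they stand 13 mm farther back than shut.
Start: joints at [1.137, 0.053, 1.613, -0, 1.476, -0.119], TCP at [0.194, 0.594, 0.215] pointing down, gripper open.
Joint ranges: [-3.01, 3.01], [-1.01, 2.22], [0.06, 2.58], [-1.02, 4.17], [0.09, 2.62], [-3.14, 3.14]. Speed limits (rad/s): [2.57, 2.57, 3.14, 3.14, 3.14, 3.14].

### API

Orientations are given as a unit quaternion [w, x, y, z].
In Python, from plant import manip, imaging gives the robot as it stands.
- The arm moves only by the tool play_rows, never from a script. Its argument "commands" is a list of rows, each a list of 6 numbers: the shift along the tool's x, y, z in mm, then the turn, a rotation vector about the tool's x, y, z in degrees. A call has 1 to 5 rows; each row shifts and turns the commanded pose from where the row before left it, along the tool's axes as they then stand; what a row does not reach is not made up. A row lasts 1/12 s, in which the tool goes at most 41.7 mm and 7.16 degrees, less where a joint would pass 70% of its speed; a pose out of reach is approached as far as the arm can. A call is refused whole if a number of a shift passes 41.7 or a number of a turn 7.16, either way. A call with a gripper value outside its range is refused whole. "hand" is the finger opening in mm, from 0 to 85.4, set as the call begins (left out, the last holds). The fingers move at their own pace and stop on an object; the grip force is fixed at half the most. Time passes only in rows, so rows that do not move let the fingers close. It gives the time, the measured TCP pose, the force, the opening and the grip force at its end, in the units of the state.
- manip.state(): the state, without advancing time (a new reading comes with each control period).
- imaging.grab_frame(name): name is "side" or "top"; returns a dict with "image" (384x512x3 uint8, red, green, blue), "fx", "fy", "cx", "cy" (pixels), "R" (3x3) and "t" (3): a world point X has camera coordinates R X + t. Camera axes: x right, y down, z forward; pixel columns grow to the right and rows downward; lengths in m; the calibration is good to about 2 mm. A picture is of the moment at which its call begins. There is no depth.
- manip.job_done(): hands the job in; it is judged then, once.
The state is a dict: "time": time; "joint_pos": joint angles; "joint_vel": joint speeds; "joint_efforts": joint torques, N m; "tool_pos": TCP position; "tool_rot": TCP orientation; "contact_force": force on the tool from outside, world axes, zero at the start; "ft_torque": the same for the moment, N m; "gripper_width": opening from 0.0 (shut) to 1.0 (fully open); "grasp_force": force on a finger pad.
Only numpy, scipy, OpenCV 4.12 (cv2) and the standard library are available. Lean on these libraries where they do the work, as an engineer would, in place of code of your own. Each camera call takes 0.05 s, during which the arm holds its last target. There are 200 camera calls.

### The job

Press the brown bag-base boards: swing the press bar fully open, and on the middle of the bed stack, flat and square, every brown board that is there together with the coloured packers whose thicknesses bring the stack up to just under the bar's fixed height, with less than about 3 mm to spare. Then swing the bar fully closed over the stack without forcing it. Packers that are not needed, also one left on the bed, must end on the bench clear of the press; leave the bottle, the thread cone and the hammer alone.

Things in the scene. Friction and masses are not known exactly. Their poses are not given: they have to be found in the camera images.
- press: glue press screwed to the bench: steel bed plate 20 mm thick (its x from -90 to 60 mm, its y from -65 to 65) with a yellow outline (92 x 62 mm) on its top and, 100 mm from the bed's centre along the press's own +x, on a green foot, an upright steel post (28 mm diameter) carrying the swing bar; origin on the bench under the bed's centre; square means the boards' length runs along its x
- bed (a point): centre of the flat top of the steel bed, middle of the yellow outline, 20 mm above the bench; axes parallel to the press's
- bar (a joint): angle of the swing bar (quarter-turn, upright hinge in the post, stiff enough to stay where it is left: about 1 to 3 N at the knob): 0 = closed, the bar lies over the bed and points along the press's -x; 1.571 = open against its stop, the bar points along the press's +y; seen from above it opens clockwise.
- bar_hinge (a point): point on the bar's hinge axis, level with the bar's underside (78 mm above the bench). The bar is aluminium, 34 mm wide, 14 mm thick, reaches 160 mm from the hinge, and its flat underside always stays 58 mm above the bed: this is the fixed gap
- bar_knob (a point): middle of the red upright knob (22 mm diameter, 50 mm tall, rising from the bar's upper face at 92 mm to 142 mm above the bench) on the bar, 145 mm from the hinge axis; this point is 117 mm above the bench
- board_a: cork-brown stiffener board for a bag base, 12 mm thick, lying flat on the bench, freshly glued work to be pressed; one to three of these are there; 90 mm long (its x) by 60 mm wide (its y); origin at its very centre, halfway through its thickness; its z is across its thickness
- board_b: cork-brown stiffener board for a bag base, 12 mm thick, lying flat on the bench, freshly glued work to be pressed; one to three of these are there; 90 mm long (its x) by 60 mm wide (its y); origin at its very centre, halfway through its thickness; its z is across its thickness
- board_c: cork-brown stiffener board for a bag base, 12 mm thick, lying flat on the bench, freshly glued work to be pressed; one to three of these are there; 90 mm long (its x) by 60 mm wide (its y); origin at its very centre, halfway through its thickness; its z is across its thickness
- pk8: yellow plastic packer, 8 mm thick, lying flat on the bench; 90 mm long (its x) by 60 mm wide (its y); origin at its very centre, halfway through its thickness; its z is across its thickness
- pk12: green plastic packer, 12 mm thick, lying flat on the bench; 90 mm long (its x) by 60 mm wide (its y); origin at its very centre, halfway through its thickness; its z is across its thickness
- pk16: blue plastic packer, 16 mm thick, left lying on the bed from the last job; 90 mm long (its x) by 60 mm wide (its y); origin at its very centre, halfway through its thickness; its z is across its thickness
- pk24: red plastic packer, 24 mm thick, lying flat on the bench; 90 mm long (its x) by 60 mm wide (its y); origin at its very centre, halfway through its thickness; its z is across its thickness
- glue_bottle: amber bottle with a red cap, 60 mm diameter, 160 mm tall, standing at the back of the bench; bystander; origin at the centre of its underside
- thread_cone: terracotta cone of thread, 72 mm diameter at its foot, 112 mm tall, standing at the back of the bench; bystander; origin at the centre of its underside
- hammer: hammer 240 mm long lying at the left of the bench; bystander; origin near its middle, on its underside
Things that resemble listed ones, but are neither listed nor needed, are in the scene too. Several things have the shape of the pk24; the one meant has the colours described above. What is shaped like the board_a but red is not meant.

How it is judged:
By the outcome, as a careful person would: the job done as asked, in the order asked, and still so for the second after the job is handed in, with the robot touching nothing.
Of board_a, board_b, board_c only 1 to 3 are there at a start; the rules pass over those that are not, and their reading is None.
At some moment in a run one of board_a, board_b, board_c, pk16 may be knocked a few centimetres aside while the robot is not near it.
It also fails if it takes over 210 s, if anything falls off the work surface, if the arm or the gripper's body presses on something with over 40 N, if the wrist force passes 120 N, or if a joint passes its speed limit or range.

## Working session

There is one attempt and no reset: what is moved stays moved. The work goes in short steps, Python scripts to look and compute and a tool call to move; the robot and the scene stay as the last step left them, time stands still between calls to the robot, and variables do not carry over. Pictures are saved under pics/ and viewed, at most 14 in all, crops included, and the job is handed in when it is done.

Besides the shell and the picture viewer there is one more tool, called after "Call:" as name([rows], argument=value, ...), one row to a line, values as JSON. play_rows: Moves the arm, as the interface text tells. Its arguments: {"type":"object","properties":{"commands":{"type":"array","items":{"type":"array","items":{"type":"number"}}},"hand":{"type":"number"}},"required":["commands"]}

```bash
mkdir -p pics; ls; python3 - <<'E'
from plant import manip, imaging
import cv2
for n in("top","side"):
    f=imaging.grab_frame(n); cv2.imwrite(f"pics/{n}0.png",cv2.resize(f["image"][:,:,::-1],None,fx=1.5625,fy=1.5625))
    print(n,f["fx"],f["cx"],f["cy"],f["R"],f["t"])
print(manip.state())
E
```

```text
pics
top 456.62708268984886 249.30753313717932 187.4447499174322 [[ 0.01869451 -0.99981553 -0.00440728]
 [-0.99556404 -0.01820812 -0.09230764]
 [ 0.09221036  0.00611337 -0.99572078]] [0.0450107  0.49973732 1.52505652]
side 407.2240058827249 261.17866532632956 182.19112569744112 [[ 0.72033296 -0.69353456  0.01141245]
 [-0.37313569 -0.4013186  -0.83648857]
 [ 0.58471376  0.5982919  -0.54786552]] [-0.31915647  0.31851139  0.81349895]
{'time': 0.1, 'joint_pos': array([ 1.13694648e+00,  5.32774437e-02,  1.61420077e+00,  1.68569841e-05,
        1.47598189e+00, -1.19018753e-01]), 'joint_vel': array([ 0.00097154, -0.00076958, -0.00463763,  0.00064418, -0.00130036,
        0.00133248]), 'joint_efforts': array([-4.72209237e-06, -3.94904459e+01, -3.71362638e+01, -2.33387764e-04,
        4.01508223e-03,  1.87868494e-06]), 'tool_pos': array([0.19328398, 0.59372389, 0.21386795]), 'tool_rot': array([-2.62910723e-04,  1.56766964e-01,  9.87635179e-01, -8.95987939e-04]), 'contact_force': array([-6.67652315e-04,  2.96177092e-01, -7.77855385e-01]), 'ft_torque': array([0.01227905, 0.05325004, 0.01644477]), 'grasp_force': 0.0, 'gripper_width': 0.999887306885602}
```

View pics/top0.png

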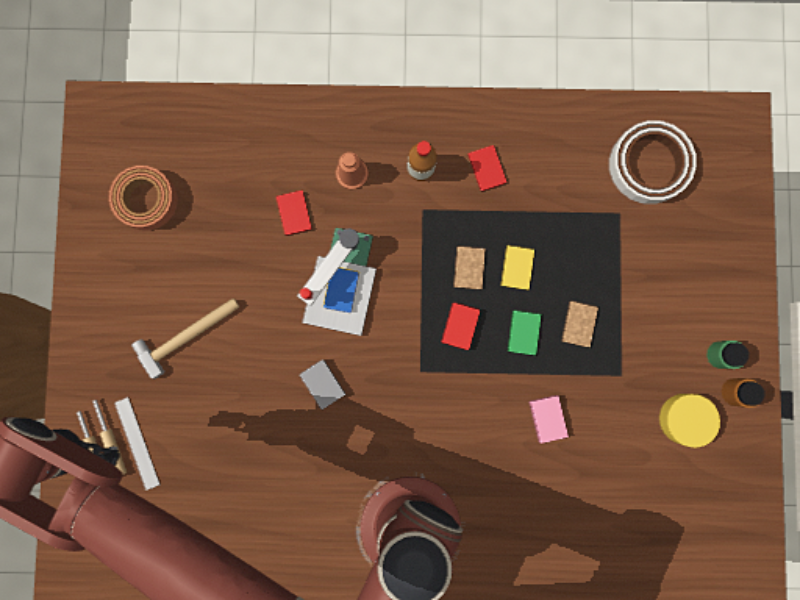

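View pics/side0.png

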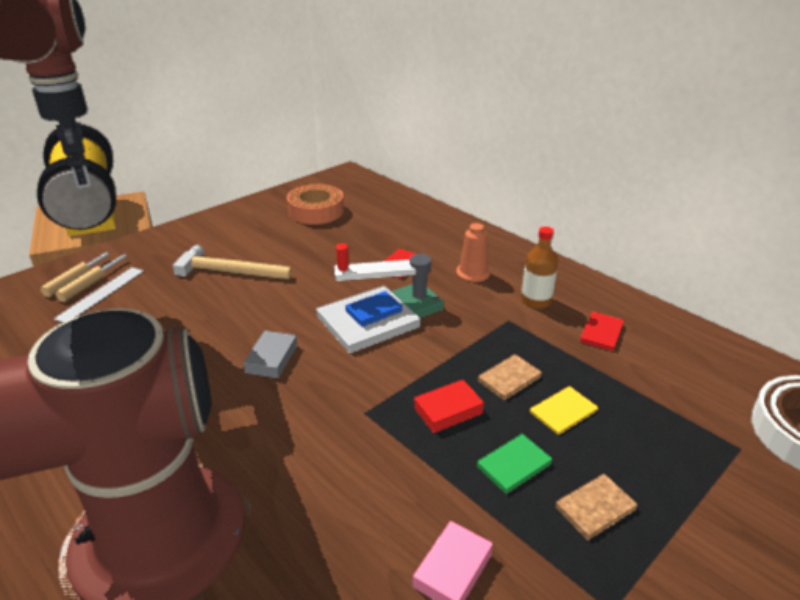

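The top view shows brown boards at (469,268) and (580,324), with the yellow packer at (517,268), green at (525,333) and blue on the bed at (341,290). The bar is partly open: post (348,238), knob (306,293).

Candidates for pk24:
- red thick block on the mat at (461,326): chosen
- red thin plates at (294,212) and (488,168): these are board_a lookalikes
- pink block at (549,419) and grey block at (323,384): wrong colour

Candidates for the boards are only the two cork ones, since the lit patch at (358,438) is a gap in a shadow. That makes 2×12+8+24 = 56 mm. I'll measure next.

```bash
cat > h.py <<'E'
from plant import manip, imaging
import cv2, numpy as np
from scipy.spatial.transform import Rotation as Rn
def ray(f,uv,z):
    uv=np.atleast_2d(uv).astype(float); R=f["R"]; c=-R.T@f["t"]
    d=np.c_[(uv[:,0]-f["cx"])/f["fx"],(uv[:,1]-f["cy"])/f["fy"],np.ones(len(uv))]@R
    return (c+d*((z-c[2])/d[:,2])[:,None])[:,:2]
HSV={"cork":((8,70,90),(18,190,255)),"yellow":((24,120,120),(34,255,255)),"green":((55,120,80),(75,255,255)),
 "blue":((105,140,60),(125,255,255)),"red":((0,190,110),(4,255,255)),"white":((0,0,170),(179,35,255))}
def find(f,col,z,amin=150,win=None):
    """contours of a colour whose top lies at z: centre, long-axis yaw deg, sizes (mm), pixel"""
    h=cv2.cvtColor(f["image"],cv2.COLOR_RGB2HSV); m=cv2.inRange(h,*[np.array(v) for v in HSV[col]])
    if col=="red": m|=cv2.inRange(h,np.array((176,190,110)),np.array((179,255,255)))
    m=cv2.morphologyEx(m,cv2.MORPH_CLOSE,np.ones((3,3)))
    out=[]
    for c in cv2.findContours(m,cv2.RETR_EXTERNAL,cv2.CHAIN_APPROX_NONE)[0]:
        if cv2.contourArea(c)<amin: continue
        p=ray(f,c[:,0],z); px=c[:,0].mean(0)
        if win is not None and np.linalg.norm(p.mean(0)-win[:2])>win[2]: continue
        b=cv2.boxPoints(cv2.minAreaRect((p*1000).astype(np.float32)))
        e=[b[1]-b[0],b[2]-b[1]]; e.sort(key=np.linalg.norm)
        yaw=np.degrees(np.arctan2(e[1][1],e[1][0]))%180
        out.append((b.mean(0).round(1),round(float(yaw),1),[round(float(np.linalg.norm(v))) for v in e],px.round()))
    return out
def pose():
    s=manip.state(); M=Rn.from_quat(np.r_[s["tool_rot"][1:],s["tool_rot"][0]]).as_matrix()
    return s,M
def goto(x,y,z,yaw):
    """tool-frame shift mm (turn first 0), yaw turn about tool z deg so that the tool y line has world yaw; mod 180"""
    s,M=pose(); d=M.T@(np.array([x,y,z])-1000*s["tool_pos"])
    cur=np.degrees(np.arctan2(M[1,1],M[0,1])); t=(yaw-cur+90)%180-90
    down=np.array([0,0,-1.]); tilt=np.degrees(M.T@np.cross(M[:,2],down))
    print("shift",d.round(1),"turn z",round(-t,1),"j6",s["joint_pos"][5].round(2),"tilt",tilt.round(2),"pos",(1000*s["tool_pos"]).round(1),"yaw",cur.round(1),"t",s["time"])
E
python3 - <<'E'
from h import *
print(manip.nose_length)
f=imaging.grab_frame("top")
for c,z in (("cork",.012),("yellow",.008),("green",.012),("blue",.036),("red",.024),("white",.02)):
    for o in find(f,c,z,100 if c=="red" else 150): print(c,*o)
print("knob",find(f,"red",.142,20))
print("post~",ray(f,[348/1.5625,238/1.5625],.1))
E
```

```text
0.014
cork [ -66.2 -305.4] 93.7 [80, 184] [355. 364.]
cork [-97.  673.1] 91.2 [122, 244] [ 51. 370.]
cork [ 72.2 764.9] 154.3 [58, 77] [ 35. 312.]
cork [184.4 114.2] 156.4 [46, 53] [230. 281.]
cork [409.6   4.8] 90.0 [1117, 1589] [262. 223.]
yellow [ 238.5 -596.9] 89.1 [110, 124] [441. 268.]
yellow [ 562.9 -224.6] 172.2 [61, 89] [331. 171.]
green [ 419.6 -238.8] 172.9 [62, 89] [335. 213.]
blue [503.6 160.4] 170.1 [58, 87] [218. 186.]
white [ -88. -799.] 178.1 [26, 76] [507. 371.]
white [168.  589.7] 22.9 [30, 197] [ 87. 284.]
white [ 255.7 -815.2] 178.1 [17, 482] [510. 265.]
white [515.8 172.4] 168.6 [153, 191] [216. 187.]
white [ 806.5 -522.2] 74.6 [178, 186] [417. 103.]
white [1004.5  -96.3] 88.1 [390, 1505] [317.  34.]
knob [(array([ 747.9, -117.2], dtype=float32), 1.0, [16, 26], array([304., 106.]))]
post~ [[0.60460616 0.14219593]]
```

```bash
python3 - <<'E'
from h import *
f=imaging.grab_frame("top"); I=f["image"]
h=cv2.cvtColor(I,cv2.COLOR_RGB2HSV)
for n,(u,v) in dict(corkA=(300,171),corkB=(371,207),red=(295,208),redthin=(188,136),wood=(120,90),wood2=(330,270),knob=(195,188),pink=(351,268)).items(): print(n,h[v-2:v+3,u-2:u+3].reshape(-1,3).mean(0).round(),h[v,u])
cv2.imwrite("pics/press.png",cv2.resize(I[130:235,180:290,::-1],None,fx=5,fy=5,interpolation=cv2.INTER_CUBIC))
cv2.imwrite("pics/mat.png",cv2.resize(I[130:245,265:400,::-1],None,fx=5,fy=5,interpolation=cv2.INTER_CUBIC))
E
```

```text
corkA [ 15. 105. 192.] [ 15 109 188]
corkB [ 15. 105. 191.] [ 15 109 182]
red [  1. 183. 220.] [  1 184 220]
redthin [  1. 178. 216.] [  0 177 216]
wood [ 11. 141. 118.] [ 10 138 116]
wood2 [ 11. 141. 123.] [ 11 140 126]
knob [  1. 186. 212.] [  1 183 223]
pink [171.  79. 239.] [171  78 239]
```

View pics/press.png

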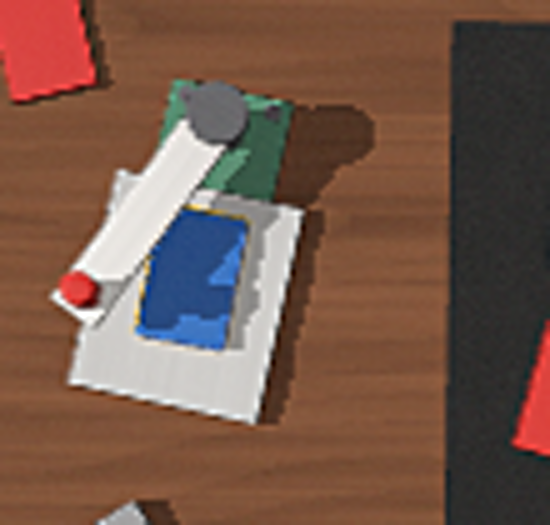

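View pics/mat.png

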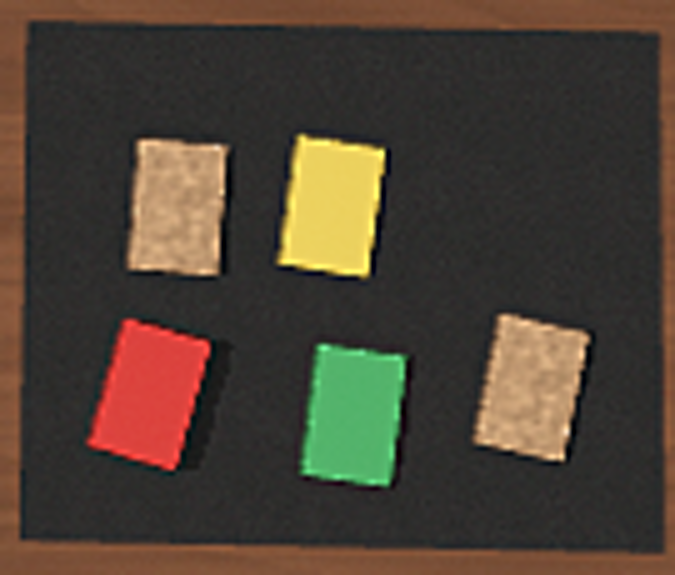

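The press crop shows the bed corners at (122,172), (303,210), (258,423) and (68,383), the post cap at (217,112) and the knob top at (80,288). The mat crop confirms the choices: red pk24 with a long shadow, yellow, green and two cork boards.

```bash
sed -i 's/"cork":.*"yellow"/"cork":((12,75,140),(19,130,255)),"yellow"/; s/((0,190,110),(4/((0,165,130),(4/; s/(176,190,110)/(176,165,130)/' h.py
python3 - <<'E'
from h import *
f=imaging.grab_frame("top")
for c,z in (("cork",.012),("red",.024)):
    for o in find(f,c,z,100 if c=="red" else 150): print(c,*o)
o=lambda p:np.array(p)/5.+[180,130]-.4
C=ray(f,o([(122,172),(303,210),(258,423),(68,383)]),.02)*1000
L=np.array([(60,65),(60,-65),(-90,-65),(-90,65)],float)
M,_=cv2.estimateAffinePartial2D(L.reshape(-1,1,2),C.reshape(-1,1,2))
s=np.hypot(M[0,0],M[1,0]); yaw=np.degrees(np.arctan2(M[1,0],M[0,0])); print("bed",M[:,2].round(1),"yaw",yaw.round(2),"scale",s.round(3)); print((C-(L@M[:,:2].T+M[:,2])).round(1))
u=np.array([np.cos(np.radians(yaw)),np.sin(np.radians(yaw))])
k=ray(f,o((80,288)),.142)[0]*1000; print("knob",k.round(1)); hg=M[:,2]+100*u; print("hinge",hg.round(1),"r",np.linalg.norm(k-hg))
# post-cap from images at a few heights
print([ray(f,o((217,112)),z)[0].round(3) for z in (.12,.14,.16)])
a=np.degrees(np.arctan2(*(k-hg)[::-1])); print("bar angle",(yaw+180-a)%360)
for b in (90,45,0):
    t=np.radians(yaw+180-b); print(b,(hg+145*np.array([np.cos(t),np.sin(t)])).round(1))
goto(k[0],k[1],200,0)
E
```

```text
cork [ 440.6 -359.8] 168.0 [62, 89] [371. 207.]
cork [413.6 479.7] 125.1 [23, 216] [124. 210.]
cork [ 559.8 -118.9] 176.0 [60, 89] [300. 171.]
red [430.6 -99.2] 164.5 [62, 91] [294. 208.]
red [673.7 269.4] 15.5 [59, 89] [188. 136.]
red [ 781.2 -153.8] 19.7 [61, 88] [311. 107.]
bed [506.6 159.6] yaw -10.99 scale 0.982
[[ 0.  -0.6]
 [ 0.5  0.6]
 [-0.5 -0. ]
 [-0.2  3.9]]
knob [485.5 221.7]
hinge [604.8 140.6] r 144.2525151541046
[array([0.602, 0.14 ]), array([0.599, 0.139]), array([0.595, 0.137])]
bar angle 23.226950185046718
90 [632.4 282.9]
45 [523.7 260.8]
0 [462.5 168.2]
shift [-393.1 -263.6   14.6] turn z 72.0 j6 -0.12 tilt [-0.05 -0.01  0.  ] pos [193.4 594.  214.4] yaw 72.0 t 0.25
```

Call:
play_rows([
  [-32.8, -22, 1.2, 0, 0, 0],
  [-32.8, -22, 1.2, 0, 0, 0],
  [-32.8, -22, 1.2, 0, 0, 0],
  [-32.8, -22, 1.2, 0, 0, 0],
  [-32.8, -22, 1.2, 0, 0, 0],
])

```text
time: 0.67
tool_pos: [0.316, 0.4374, 0.2088]
tool_rot: [0.0, 0.156, 0.988, -0.0]
contact_force: [-0.7, 0.8, 0.0]
gripper_width: 1.002
grasp_force: 0.0
```

Call:
play_rows([
  [-32.8, -22, 1.2, 0, 0, 0],
  [-32.8, -22, 1.2, 0, 0, 0],
  [-32.8, -22, 1.2, 0, 0, 0],
  [-32.8, -22, 1.2, 0, 0, 0],
  [-32.8, -22, 1.2, 0, 0, 0],
])

```text
time: 1.08
tool_pos: [0.4381, 0.2818, 0.2031]
tool_rot: [0.0, 0.157, 0.988, 0.0]
contact_force: [0.6, 0.3, 0.7]
gripper_width: 1.007
grasp_force: 0.0
```

Call:
play_rows([
  [-32.8, -22, 1.2, 0, 0, 0],
  [-32.8, -22, 1.2, 0, 0, 0],
  [0, 0, 0, 0, 0, 5.3],
  [0, 0, 0, 0, 0, 5.3],
  [0, 0, 0, 0, 0, 5.4],
])

```text
time: 1.5
tool_pos: [0.4865, 0.2203, 0.2004]
tool_rot: [-0.0, 0.296, 0.955, -0.0]
contact_force: [-0.6, 0.0, 0.8]
gripper_width: 1.002
grasp_force: 0.0
```

```bash
python3 - <<'E'
from h import *
goto(485.5,221.7,120,56)
E
```

```text
shift [ 1.5  0.6 80.4] turn z -0.4 j6 -0.68 tilt [-0.02 -0.02  0.  ] pos [486.5 220.3 200.4] yaw 55.6 t 1.5
```

Call:
play_rows([
  [0.5, 0.2, 27, 0, 0, 0],
  [0.5, 0.2, 27, 0, 0, 0],
  [0.5, 0.2, 26, 0, 0, 0],
  [0, 0, 0, 0, 0, 0],
])

```text
time: 1.83
tool_pos: [0.481, 0.2215, 0.1144]
tool_rot: [-0.005, 0.293, 0.956, -0.003]
contact_force: [-2.0, -0.3, -1.8]
gripper_width: 0.999
grasp_force: 0.0
```

Call:
play_rows([
  [0, 0, 0, 0, 0, 0],
  [0, 0, 0, 0, 0, 0],
  [0, 0, 0, 0, 0, 0],
  [0, 0, 0, 0, 0, 0],
  [0, 0, 0, 0, 0, 0],
], hand=27)

```text
time: 2.25
tool_pos: [0.4862, 0.223, 0.1224]
tool_rot: [0.001, 0.293, 0.956, 0.001]
contact_force: [-0.1, 0.1, -1.2]
gripper_width: 0.321
grasp_force: 0.0
```

```bash
python3 - <<'E'
from h import *
goto(485.5,221.7,120,56); s,M=pose(); print(M.round(3))
hg=np.array([604.8,140.6]); p=1000*s["tool_pos"][:2]-hg; print(np.linalg.norm(p), 169-np.degrees(np.arctan2(p[1],p[0])),s["gripper_width"],s["grasp_force"])
import math
for d in (5,6,7): print(d, 145*math.sin(math.radians(d)),145*(1-math.cos(math.radians(d))))
E
```

```text
shift [-0.2 -1.5  2.4] turn z -0.0 j6 -0.69 tilt [0.13 0.11 0.  ] pos [486.2 223.  122.4] yaw 56.0 t 2.25
[[-0.829  0.56   0.003]
 [ 0.56   0.829  0.001]
 [-0.002  0.002 -1.   ]]
144.47808764226968 23.792250195621506 0.3205216499832112 0.0
5 12.637582698410434 0.551768776696896
6 15.156627173809753 0.794325171600373
7 17.671054793746386 1.0808080120083123
```

Call:
play_rows([
  [-0.55, 12.6, 0, 0, 0, 5],
  [-0.55, 12.6, 0, 0, 0, 5],
  [-0.55, 12.6, 0, 0, 0, 5],
  [-0.55, 12.6, 0, 0, 0, 5],
  [-0.55, 12.6, 0, 0, 0, 5],
])

```text
time: 2.67
tool_pos: [0.5309, 0.2658, 0.1214]
tool_rot: [0.0, 0.494, 0.869, -0.001]
contact_force: [-2.0, -3.0, 0.7]
gripper_width: 0.318
grasp_force: 1.3
```

Call:
play_rows([
  [-0.55, 12.6, 0, 0, 0, 5],
  [-0.55, 12.6, 0, 0, 0, 5],
  [-0.55, 12.6, 0, 0, 0, 5],
  [-0.55, 12.6, 0, 0, 0, 5],
  [-0.55, 12.6, 0, 0, 0, 5],
])

```text
time: 3.08
tool_pos: [0.5901, 0.2858, 0.1213]
tool_rot: [-0.0, 0.671, 0.742, -0.0]
contact_force: [-1.4, -1.5, 1.8]
gripper_width: 0.316
grasp_force: 1.2
```

Call:
play_rows([
  [-0.55, 12.6, 0, 0, 0, 5],
  [-0.55, 12.6, 0, 0, 0, 5],
  [-0.55, 12.6, 0, 0, 0, 5],
  [0, 3, 0, 0, 0, 1],
  [0, 2, 0, 0, 0, 1],
])

```text
time: 3.5
tool_pos: [0.6331, 0.2838, 0.1211]
tool_rot: [-0.0, 0.772, 0.636, 0.0]
contact_force: [-1.6, -0.5, 1.3]
gripper_width: 0.322
grasp_force: 0.5
```

```bash
python3 - <<'E'
from h import *
s,M=pose(); hg=np.array([604.8,140.6]); p=1000*s["tool_pos"][:2]-hg; print(np.linalg.norm(p), 169-np.degrees(np.arctan2(p[1],p[0])),s["contact_force"].round(1),s["joint_pos"][5])
goto(632,283,120,-11)
E
```

```text
145.95689543316408 90.1605748617427 [-1.6 -0.5  1.3] 0.5066020225670923
shift [-1.  -0.9  1.1] turn z -0.0 j6 0.51 tilt [ 0.01 -0.02  0.  ] pos [633.1 283.8 121.1] yaw -11.0 t 3.5
```

Call:
play_rows([
  [0, 2, 0, 0, 0, 0],
  [0, 2, 0, 0, 0, 0],
  [0, 0, 0, 0, 0, 0],
])

```text
time: 3.75
tool_pos: [0.6365, 0.2831, 0.1208]
tool_rot: [0.0, 0.772, 0.636, 0.0]
contact_force: [-0.5, -0.2, -0.4]
gripper_width: 0.316
grasp_force: 0.1
```

Call:
play_rows([
  [0, 2, 0, 0, 0, 0],
  [0, 1, 0, 0, 0, 0],
  [0, 0, 0, 0, 0, 0],
])

```text
time: 4.0
tool_pos: [0.6371, 0.283, 0.1206]
tool_rot: [-0.002, 0.772, 0.636, -0.002]
contact_force: [-7.6, 1.4, 3.7]
gripper_width: 0.316
grasp_force: 3.9
```

Call:
play_rows([
  [0, -4, 0, 0, 0, 0],
  [0, 0, 0, 0, 0, 0],
  [0, 0, -20, 0, 0, 0],
  [0, 0, -35, 0, 0, 0],
  [0, 0, -35, 0, 0, 0],
], hand=85)

```text
time: 4.42
tool_pos: [0.6345, 0.2826, 0.2093]
tool_rot: [-0.0, 0.772, 0.636, -0.002]
contact_force: [0.3, 0.1, 0.7]
gripper_width: 0.986
grasp_force: 0.0
```

```bash
python3 - <<'E'
from h import *
f=imaging.grab_frame("top"); cv2.imwrite("pics/t1.png",cv2.resize(f["image"][:,:,::-1],None,fx=1.5,fy=1.5))
for c,z in (("blue",.036),("red",.142)): print(c,find(f,c,z,15,(.55,.2,.2)))
goto(503.6,160.4,120,79)
E
```

```text
blue [(array([504. , 160.4], dtype=float32), 170.1, [58, 88], array([218., 185.]))]
red [(array([660.1, 244.1], dtype=float32), 15.5, [33, 66], array([190., 131.]))]
shift [-147.8 -110.3   98.9] turn z 90.0 j6 0.5 tilt [ 0.65 -0.32  0.  ] pos [638.9 284.1 220.9] yaw -11.0 t 4.4667
```

View pics/t1.png

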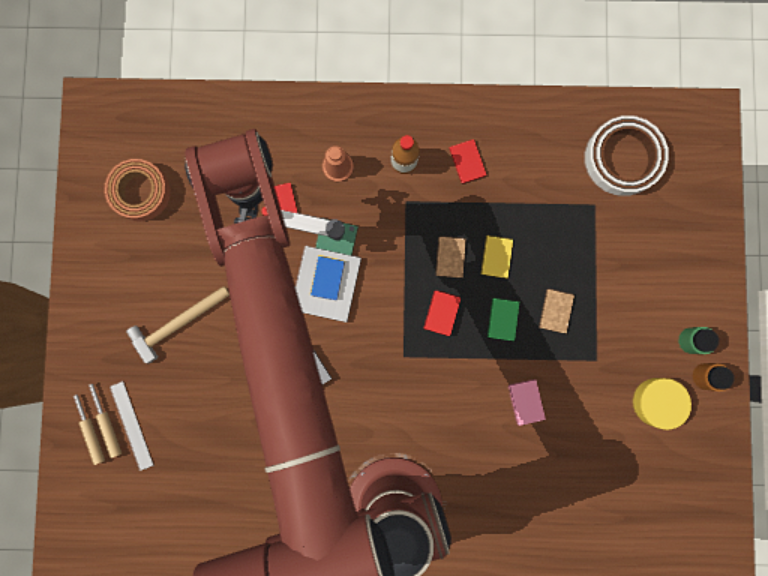

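Bar open (its tip is at (270,211)), blue packer fully visible at (329,279), and there is no third board in the area that was hidden. Next I clear pk16.

Call:
play_rows([
  [0, 0, 0, 0, 0, -7],
  [0, 0, 0, 0, 0, -7],
  [0, 0, 0, 0, 0, -7],
  [0, 0, 0, 0, 0, -7],
  [0, 0, 0, 0, 0, -7],
])

```text
time: 4.88
tool_pos: [0.6359, 0.283, 0.2106]
tool_rot: [0.001, 0.542, 0.84, 0.0]
contact_force: [0.8, 0.2, -0.2]
gripper_width: 0.995
grasp_force: 0.0
```

Call:
play_rows([
  [0, 0, 0, 0, 0, -7],
  [0, 0, 0, 0, 0, -7],
  [0, 0, 0, 0, 0, -7],
  [0, 0, 0, 0, 0, -7],
  [0, 0, 0, 0, 0, -7],
])

```text
time: 5.3
tool_pos: [0.6359, 0.283, 0.2106]
tool_rot: [0.001, 0.265, 0.964, 0.0]
contact_force: [0.1, -0.3, -0.5]
gripper_width: 0.997
grasp_force: 0.0
```

Call:
play_rows([
  [0, 0, 0, 0, 0, -7],
  [0, 0, 0, 0, 0, -7],
  [0, 0, 0, 0, 0, -7],
  [21.8, -29.4, 0, 0, 0, 0],
  [21.8, -29.4, 0, 0, 0, 0],
])

```text
time: 5.72
tool_pos: [0.5823, 0.2327, 0.2091]
tool_rot: [-0.0, 0.087, 0.996, -0.0]
contact_force: [0.1, -0.7, 0.7]
gripper_width: 0.992
grasp_force: 0.0
```

Call:
play_rows([
  [21.8, -29.4, 0, 0, 0, 0],
  [21.8, -29.4, 0, 0, 0, 0],
  [21.8, -29.4, 0, 0, 0, 0],
  [0, 0, 20, 0, 0, 0],
  [0, 0, 0, 0, 0, 0],
])

```text
time: 6.13
tool_pos: [0.5004, 0.1561, 0.1882]
tool_rot: [-0.001, 0.088, 0.996, -0.0]
contact_force: [-0.7, 1.1, -1.9]
gripper_width: 0.995
grasp_force: 0.0
```

```bash
python3 - <<'E'
from h import *
goto(504,160.4,36,80)
E
```

```text
shift [ -3.1   5.1 152.2] turn z -0.1 j6 -1.23 tilt [-0.06 -0.11  0.  ] pos [500.4 156.1 188.2] yaw 79.9 t 6.1333
```

Call:
play_rows([
  [-1, 1.7, 35, 0, 0, 0],
  [-1, 1.7, 35, 0, 0, 0],
  [-1, 1.7, 35, 0, 0, 0],
  [0, 0, 28, 0, 0, 0],
  [0, 0, 19, 0, 0, 0],
])

```text
time: 6.55
tool_pos: [0.5051, 0.162, 0.0352]
tool_rot: [-0.002, 0.087, 0.996, -0.001]
contact_force: [-0.6, -0.7, -0.3]
gripper_width: 0.997
grasp_force: 0.0
```

Call:
play_rows([
  [0, 0, 0, 0, 0, 0],
  [0, 0, 2, 0, 0, 0],
  [0, 0, 0, 0, 0, 0],
])

```text
time: 6.8
tool_pos: [0.5078, 0.1623, 0.0379]
tool_rot: [0.001, 0.087, 0.996, 0.0]
contact_force: [0.0, -0.6, 0.4]
gripper_width: 0.996
grasp_force: 0.0
```

Call:
play_rows([
  [0, 0, 2, 0, 0, 0],
  [0, 0, 0, 0, 0, 0],
])

```text
time: 6.97
tool_pos: [0.5079, 0.1622, 0.0364]
tool_rot: [0.002, 0.087, 0.996, 0.0]
contact_force: [-0.1, 0.4, 0.4]
gripper_width: 0.994
grasp_force: 0.0
```

```bash
python3 - <<'E'
from h import *
goto(504,160.4,30,80)
f=imaging.grab_frame("side"); 
M=f["R"]@np.array([.504,.16,.03])+f["t"]; u=int(f["fx"]*M[0]/M[2]+f["cx"]); v=int(f["fy"]*M[1]/M[2]+f["cy"]); print(u,v)
cv2.imwrite("pics/s1.png",cv2.resize(f["image"][v-50:v+40,u-60:u+60,::-1],None,fx=6,fy=6,interpolation=cv2.INTER_CUBIC))
E
```

```text
shift [ 3.5 -2.5  6.4] turn z -0.0 j6 -1.23 tilt [0.06 0.18 0.  ] pos [507.9 162.2  36.4] yaw 80.0 t 6.9667
238 196
```

View pics/s1.png

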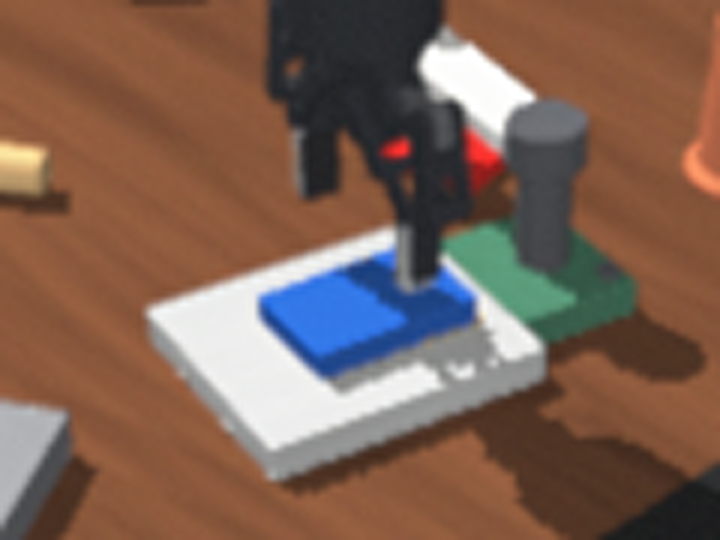

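The tips (near one at (418,285)) are still above the packer, so the 14 mm holds for shut fingers. Lowering and closing.

Call:
play_rows([
  [3.5, -2.5, 4, 0, 0, 0],
  [0, 0, 3, 0, 0, 0],
  [0, 0, 0, 0, 0, 0],
])

```text
time: 7.27
tool_pos: [0.5017, 0.1599, 0.0269]
tool_rot: [-0.001, 0.088, 0.996, -0.0]
contact_force: [0.4, -0.6, -0.6]
gripper_width: 0.996
grasp_force: 0.0
```

Call:
play_rows([
  [0, 0, 0, 0, 0, 0],
  [0, 0, 0, 0, 0, 0],
  [0, 0, 0, 0, 0, 0],
  [0, 0, 0, 0, 0, 0],
  [0, 0, 0, 0, 0, 0],
], hand=40)

```text
time: 7.68
tool_pos: [0.5026, 0.1601, 0.0277]
tool_rot: [0.0, 0.087, 0.996, 0.0]
contact_force: [0.1, 0.1, 0.2]
gripper_width: 0.468
grasp_force: 0.0
```

Call:
play_rows([
  [0, 0, -10, 0, 0, 0],
  [0, 0, -30, 0, 0, 0],
  [0, 0, -30, 0, 0, 0],
  [0, 0, 0, 0, 0, 0],
])

```text
time: 8.02
tool_pos: [0.5071, 0.1609, 0.1053]
tool_rot: [0.006, 0.087, 0.996, 0.002]
contact_force: [2.0, 1.1, 1.0]
gripper_width: 0.47
grasp_force: 0.0
```

```bash
python3 - <<'E'
from h import *
goto(400,60,40,80)
f=imaging.grab_frame("side"); 
M=f["R"]@np.array([.504,.16,.08])+f["t"]; u=int(f["fx"]*M[0]/M[2]+f["cx"]); v=int(f["fy"]*M[1]/M[2]+f["cy"]); print(u,v)
cv2.imwrite("pics/s2.png",cv2.resize(f["image"][v-50:v+50,u-60:u+60,::-1],None,fx=5,fy=5,interpolation=cv2.INTER_CUBIC))
E
```

```text
shift [  88.6 -118.3   63.8] turn z -0.0 j6 -1.23 tilt [0.23 0.65 0.  ] pos [507.1 160.9 105.3] yaw 80.0 t 8.0167
237 181
```

View pics/s2.png

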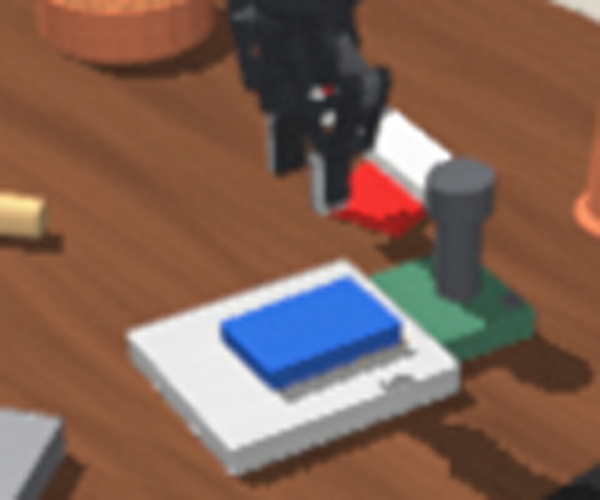

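The packer was not gripped. The tips, at (328,208) and (287,170) in this crop, look about 30 mm higher than the pose says, so I check this against the calibration.

```bash
python3 - <<'E'
from h import *
s,M=pose(); f=imaging.grab_frame("side"); t=imaging.grab_frame("top")
cv2.imwrite("pics/t2.png",cv2.resize(t["image"][120:230,170:290,::-1],None,fx=5,fy=5,interpolation=cv2.INTER_CUBIC))
P=lambda f,X:(lambda c:(f["fx"]*c[0]/c[2]+f["cx"],f["fy"]*c[1]/c[2]+f["cy"]))(f["R"]@X+f["t"])
for z in (.09,.1,.11,.12,.13,.14):
    for sg in(-1,1):
        X=s["tool_pos"]+sg*.024*M[:,1]; X[2]=z
        print(z,sg,np.round(P(f,X),1),end=" ")
    print()
print("obs near 242.6,172.6 far 234.4,165")
# sanity: side-view position of known post base / packer corner: bed packer centre
b=find(f,"blue",.036,100); print(b, s["tool_pos"], s["joint_pos"])
E
```

```text
0.09 -1 [242.7 182.6] 0.09 1 [233.9 174.9] 
0.1 -1 [242.6 179.6] 0.1 1 [233.8 171.9] 
0.11 -1 [242.6 176.5] 0.11 1 [233.7 169. ] 
0.12 -1 [242.5 173.5] 0.12 1 [233.6 165.9] 
0.13 -1 [242.5 170.4] 0.13 1 [233.5 162.9] 
0.14 -1 [242.4 167.3] 0.14 1 [233.5 159.8] 
obs near 242.6,172.6 far 234.4,165
[(array([499. , 150.6], dtype=float32), 171.4, [71, 94], array([239., 197.]))] [0.50584814 0.16065639 0.10278028] [ 1.67267385e-01 -8.22419103e-02  1.93996088e+00 -1.31703752e-05
  1.27481166e+00 -1.22841067e+00]
```

View pics/t2.png

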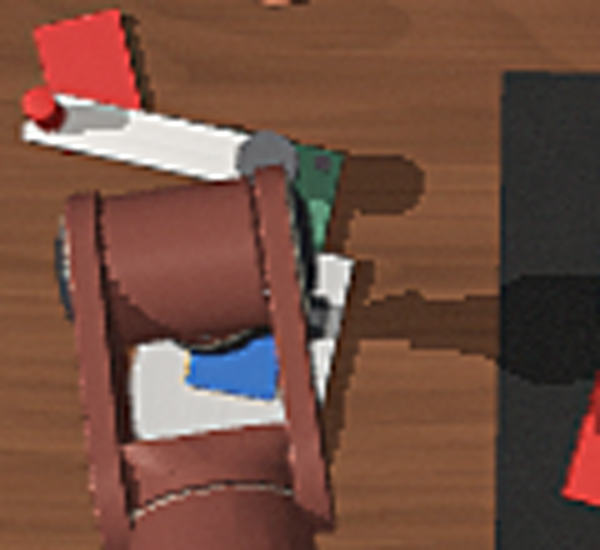

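The side view puts the tips about 25 mm higher than the reported TCP implies, with xy consistent. In the top view the packer is unmoved. I'll calibrate height by touching the packer top (36 mm) gently.

Call:
play_rows([
  [0, 0, 30, 0, 0, 0],
  [0, 0, 30, 0, 0, 0],
  [0, 0, 14, 0, 0, 0],
  [0, 0, 0, 0, 0, 0],
  [0, 0, 0, 0, 0, 0],
])

```text
time: 8.58
tool_pos: [0.5008, 0.1597, 0.0214]
tool_rot: [-0.002, 0.088, 0.996, -0.001]
contact_force: [-0.3, -0.3, -0.3]
gripper_width: 0.47
grasp_force: 0.0
```

Call:
play_rows([
  [0, 0, 2, 0, 0, 0],
  [0, 0, 2, 0, 0, 0],
  [0, 0, 0, 0, 0, 0],
])

```text
time: 8.83
tool_pos: [0.5019, 0.1599, 0.0189]
tool_rot: [-0.001, 0.087, 0.996, -0.0]
contact_force: [0.3, -0.2, -0.6]
gripper_width: 0.472
grasp_force: 0.0
```

Call:
play_rows([
  [0, 0, 2, 0, 0, 0],
  [0, 0, 0, 0, 0, 0],
])

```text
time: 9.0
tool_pos: [0.5028, 0.1602, 0.0182]
tool_rot: [0.0, 0.087, 0.996, 0.0]
contact_force: [-0.8, 0.1, 4.7]
gripper_width: 0.469
grasp_force: 2.5
```

Call:
play_rows([
  [0, 0, 2, 0, 0, 0],
  [0, 0, 0, 0, 0, 0],
])

```text
time: 9.17
tool_pos: [0.5029, 0.1602, 0.0182]
tool_rot: [-0.0, 0.087, 0.996, -0.0]
contact_force: [-7.8, -1.8, 14.6]
gripper_width: 0.466
grasp_force: 7.9
```

Contact at a reported z of 18.2, so at 40 mm opening the tips sit 18 mm above the reported TCP (z reads about 27 mm low). I re-grasp with z=3.

Call:
play_rows([
  [0, 0, -20, 0, 0, 0],
  [0, 0, 0, 0, 0, 0],
  [0, 0, 0, 0, 0, 0],
  [0, 0, 0, 0, 0, 0],
  [0, 0, 0, 0, 0, 0],
], hand=85)

```text
time: 9.58
tool_pos: [0.5018, 0.1599, 0.0346]
tool_rot: [-0.001, 0.087, 0.996, -0.0]
contact_force: [-0.7, 0.4, 0.0]
gripper_width: 0.995
grasp_force: 0.0
```

Call:
play_rows([
  [0, 0, 20, 0, 0, 0],
  [0, 0, 7, 0, 0, 0],
  [0, 0, 6, 0, 0, 0],
  [0, 0, 0, 0, 0, 0],
])

```text
time: 9.92
tool_pos: [0.5006, 0.1597, 0.0003]
tool_rot: [-0.002, 0.088, 0.996, -0.001]
contact_force: [0.1, 0.2, -0.9]
gripper_width: 0.995
grasp_force: 0.0
```

Call:
play_rows([
  [0, 0, 0, 0, 0, 0],
  [0, 0, 0, 0, 0, 0],
  [0, 0, 0, 0, 0, 0],
  [0, 0, 0, 0, 0, 0],
  [0, 0, 0, 0, 0, 0],
], hand=40)

```text
time: 10.33
tool_pos: [0.5034, 0.1602, 0.0036]
tool_rot: [0.001, 0.087, 0.996, 0.0]
contact_force: [-0.7, -0.7, 2.2]
gripper_width: 0.68
grasp_force: 66.5
```

Call:
play_rows([
  [0, 0, -10, 0, 0, 0],
  [0, 0, -30, 0, 0, 0],
  [0, 0, -30, 0, 0, 0],
  [0, 0, 0, 0, 0, 0],
])

```text
time: 10.67
tool_pos: [0.5068, 0.1609, 0.0797]
tool_rot: [0.005, 0.087, 0.996, 0.001]
contact_force: [1.6, 0.9, 0.2]
gripper_width: 0.682
grasp_force: 66.2
```

```bash
python3 - <<'E'
from h import *
goto(400,0,30,80)
E
```

```text
shift [  77.7 -177.2   48.2] turn z -0.0 j6 -1.23 tilt [0.22 0.6  0.  ] pos [506.8 160.9  79.7] yaw 80.0 t 10.6667
```

Call:
play_rows([
  [15.9, -33.5, 0, 0, 0, 0],
  [15.9, -33.5, 0, 0, 0, 0],
  [15.9, -33.5, 0, 0, 0, 0],
  [15.9, -33.5, 0, 0, 0, 0],
  [15.9, -33.5, 0, 0, 0, 0],
])

```text
time: 11.08
tool_pos: [0.3936, 0.0082, 0.0725]
tool_rot: [-0.0, 0.087, 0.996, -0.0]
contact_force: [0.9, -0.2, 0.5]
gripper_width: 0.68
grasp_force: 66.2
```

Call:
play_rows([
  [0, 0, 30, 0, 0, 0],
  [0, 0, 30, 0, 0, 0],
  [0, 0, 15, 0, 0, 0],
  [0, 0, 0, 0, 0, 0],
  [0, 0, 0, 0, 0, 0],
])

```text
time: 11.5
tool_pos: [0.3941, 0.0091, -0.0028]
tool_rot: [-0.001, 0.088, 0.996, 0.0]
contact_force: [-0.1, -0.4, -1.0]
gripper_width: 0.679
grasp_force: 66.1
```

Call:
play_rows([
  [0, 0, 5, 0, 0, 0],
  [0, 0, 5, 0, 0, 0],
  [0, 0, 4, 0, 0, 0],
  [0, 0, 0, 0, 0, 0],
  [0, 0, 0, 0, 0, 0],
])

```text
time: 11.92
tool_pos: [0.3953, 0.0091, -0.0162]
tool_rot: [0.0, 0.087, 0.996, -0.0]
contact_force: [-0.4, -1.1, -0.5]
gripper_width: 0.683
grasp_force: 66.2
```

```bash
python3 - <<'E'
from h import *
goto(400,10,-16.7,80)
f=imaging.grab_frame("top")
for c,z in (("cork",.012),("red",.024),("yellow",.008)):
    for o in find(f,c,z,200,(.5,-.25,.25)): print(c,*o)
E
```

```text
shift [-4.5  1.8  0.5] turn z -0.0 j6 -1.56 tilt [-0.    0.01  0.  ] pos [395.3   9.1 -16.2] yaw 80.0 t 11.9167
cork [ 440.6 -359.8] 168.0 [62, 89] [371. 207.]
cork [ 559.8 -118.9] 176.0 [60, 89] [300. 171.]
red [431.1 -99.6] 165.1 [62, 89] [295. 208.]
yellow [ 562.9 -224.6] 172.0 [61, 89] [331. 171.]
```

Call:
play_rows([
  [0, 0, 0, 0, 0, 0],
  [0, 0, 0, 0, 0, 0],
  [0, 0, 0, 0, 0, 0],
  [0, 0, -20, 0, 0, 0],
  [0, 0, -30, 0, 0, 0],
], hand=85)

```text
time: 12.38
tool_pos: [0.3919, 0.0095, 0.0312]
tool_rot: [-0.004, 0.088, 0.996, 0.0]
contact_force: [0.8, 0.2, -0.5]
gripper_width: 0.998
grasp_force: 0.0
```

Call:
play_rows([
  [0, 0, -30, 0, 0, 0],
  [-18, -33.5, 0, 0, 0, 0],
  [-18, -33.5, 0, 0, 0, 0],
  [-18, -33.5, 0, 0, 0, 0],
  [0, 0, 0, 0, 0, 5],
])

```text
time: 12.8
tool_pos: [0.4331, -0.1045, 0.0654]
tool_rot: [0.002, 0.134, 0.991, -0.002]
contact_force: [0.5, 1.2, 0.4]
gripper_width: 0.995
grasp_force: 0.0
```

Call:
play_rows([
  [0, 0, 15, 0, 0, 0],
  [0, 0, 0, 0, 0, 0],
  [0, 0, 0, 0, 0, 0],
])

```text
time: 13.05
tool_pos: [0.4298, -0.0991, 0.0478]
tool_rot: [-0.001, 0.131, 0.991, 0.0]
contact_force: [0.1, 0.1, -0.1]
gripper_width: 0.999
grasp_force: 0.0
```

```bash
python3 - <<'E'
from h import *
goto(431,-99.5,-16,75)
E
```

```text
shift [-1.4 -0.1 63.8] turn z -0.0 j6 -1.7 tilt [ 0.02 -0.14  0.  ] pos [429.8 -99.1  47.8] yaw 75.0 t 13.05
```

Call:
play_rows([
  [-1.2, 0, 25, 0, 0, 0],
  [0, 0, 25, 0, 0, 0],
  [0, 0, 10, 0, 0, 0],
  [0, 0, 3, 0, 0, 0],
  [0, 0, 0, 0, 0, 0],
])

```text
time: 13.47
tool_pos: [0.4313, -0.0992, -0.0147]
tool_rot: [-0.001, 0.131, 0.991, 0.0]
contact_force: [-0.5, -0.3, 0.5]
gripper_width: 0.997
grasp_force: 0.0
```

Call:
play_rows([
  [0, 0, 0, 0, 0, 0],
  [0, 0, 0, 0, 0, 0],
  [0, 0, 0, 0, 0, 0],
  [0, 0, 0, 0, 0, 0],
  [0, 0, 0, 0, 0, 0],
], hand=40)

```text
time: 13.88
tool_pos: [0.4337, -0.1004, -0.0123]
tool_rot: [0.002, 0.131, 0.991, -0.001]
contact_force: [-0.9, -0.7, 6.4]
gripper_width: 0.688
grasp_force: 66.7
```

Call:
play_rows([
  [0, 0, -10, 0, 0, 0],
  [0, 0, -30, 0, 0, 0],
  [0, 0, -30, 0, 0, 0],
  [0, 0, -20, 0, 0, -4],
  [0, 0, 0, 0, 0, 0],
])

```text
time: 14.3
tool_pos: [0.4352, -0.101, 0.0812]
tool_rot: [0.005, 0.095, 0.995, -0.001]
contact_force: [0.4, -1.1, 0.0]
gripper_width: 0.684
grasp_force: 65.8
```

```bash
python3 - <<'E'
from h import *
goto(506.6,159.6,60,79)
E
```

```text
shift [-20.4 269.5  20.9] turn z 0.1 j6 -1.77 tilt [-0.11  0.56  0.  ] pos [ 435.2 -101.    81.2] yaw 79.1 t 14.3
```

Call:
play_rows([
  [-2.9, 38.5, 0, 0, 0, 0],
  [-2.9, 38.5, 0, 0, 0, 0],
  [-2.9, 38.5, 0, 0, 0, 0],
  [-2.9, 38.5, 0, 0, 0, 0],
  [-2.9, 38.5, 0, 0, 0, 0],
])

```text
time: 14.72
tool_pos: [0.482, 0.0882, 0.0745]
tool_rot: [-0.001, 0.097, 0.995, -0.0]
contact_force: [1.8, -1.8, -1.4]
gripper_width: 0.687
grasp_force: 65.8
```

Call:
play_rows([
  [-2.9, 38.5, 0, 0, 0, 0],
  [-2.9, 38.5, 0, 0, 0, 0],
  [0, 0, 30, 0, 0, 0],
  [0, 0, 0, 0, 0, 0],
  [0, 0, 0, 0, 0, 0],
])

```text
time: 15.13
tool_pos: [0.5003, 0.1608, 0.0426]
tool_rot: [-0.003, 0.096, 0.995, -0.001]
contact_force: [0.2, 0.3, -1.2]
gripper_width: 0.691
grasp_force: 65.8
```

```bash
python3 - <<'E'
from h import *
goto(506.6,159.6,12,79)
E
```

```text
shift [-6.6  0.1 30.5] turn z -0.0 j6 -1.21 tilt [-0.15 -0.38  0.  ] pos [500.3 160.8  42.6] yaw 79.0 t 15.1333
```

Call:
play_rows([
  [-3, 0, 15, 0, 0, 0],
  [0, 0, 10, 0, 0, 0],
  [0, 0, 0, 0, 0, 0],
  [0, 0, 0, 0, 0, 0],
  [0, 0, 0, 0, 0, 0],
])

```text
time: 15.55
tool_pos: [0.5066, 0.1599, 0.0212]
tool_rot: [0.0, 0.097, 0.995, 0.0]
contact_force: [-0.3, -0.0, -1.6]
gripper_width: 0.685
grasp_force: 65.8
```

```bash
python3 - <<'E'
from h import *
goto(506.6,159.6,8,79)
E
```

```text
shift [-0.1 -0.3 13.2] turn z -0.1 j6 -1.21 tilt [0.01 0.03 0.  ] pos [506.6 159.9  21.2] yaw 78.9 t 15.55
```

Call:
play_rows([
  [0, 0, 5, 0, 0, 0],
  [0, 0, 4, 0, 0, 0],
  [0, 0, 0, 0, 0, 0],
  [0, 0, 0, 0, 0, 0],
])

```text
time: 15.88
tool_pos: [0.506, 0.1603, 0.0113]
tool_rot: [-0.0, 0.096, 0.995, -0.0]
contact_force: [1.2, 0.2, -2.6]
gripper_width: 0.688
grasp_force: 65.8
```

Call:
play_rows([
  [0, 0, 2, 0, 0, 0],
  [0, 0, 0, 0, 0, 0],
  [0, 0, 0, 0, 0, 0],
])

```text
time: 16.13
tool_pos: [0.5062, 0.1604, 0.0095]
tool_rot: [-0.0, 0.096, 0.995, -0.0]
contact_force: [0.3, -0.5, -1.4]
gripper_width: 0.689
grasp_force: 65.8
```

Call:
play_rows([
  [0, 0, 2, 0, 0, 0],
  [0, 0, 0, 0, 0, 0],
  [0, 0, 0, 0, 0, 0],
])

```text
time: 16.38
tool_pos: [0.5066, 0.1604, 0.0078]
tool_rot: [0.0, 0.096, 0.995, 0.0]
contact_force: [0.2, 0.7, -1.2]
gripper_width: 0.688
grasp_force: 65.9
```

Call:
play_rows([
  [0, 0, 2, 0, 0, 0],
  [0, 0, 0, 0, 0, 0],
  [0, 0, 0, 0, 0, 0],
])

```text
time: 16.63
tool_pos: [0.5066, 0.1604, 0.0076]
tool_rot: [-0.0, 0.096, 0.995, -0.0]
contact_force: [-5.6, -1.0, 11.6]
gripper_width: 0.686
grasp_force: 67.5
```

Call:
play_rows([
  [0, 0, 1, 0, 0, 0],
  [0, 0, 0, 0, 0, 0],
  [0, 0, 0, 0, 0, 0],
])

```text
time: 16.88
tool_pos: [0.5066, 0.1604, 0.0076]
tool_rot: [-0.001, 0.096, 0.995, -0.0]
contact_force: [-10.3, -1.6, 17.9]
gripper_width: 0.683
grasp_force: 68.2
```

Call:
play_rows([
  [0, 0, -2, 0, 0, 0],
  [0, 0, 0, 0, 0, 0],
  [0, 0, 0, 0, 0, 0],
  [0, 0, 0, 0, 0, 0],
  [0, 0, -20, 0, 0, 0],
], hand=85)

```text
time: 17.3
tool_pos: [0.5026, 0.1596, 0.0224]
tool_rot: [-0.004, 0.096, 0.995, -0.001]
contact_force: [-0.4, -0.1, -0.6]
gripper_width: 0.995
grasp_force: 0.0
```

Call:
play_rows([
  [0, 0, -30, 0, 0, 0],
  [0, 0, -30, 0, 0, 0],
  [0, 0, 0, 0, 0, 0],
  [-12.9, -36.7, 0, 0, 0, 0],
  [-12.9, -36.7, 0, 0, 0, 0],
])

```text
time: 17.72
tool_pos: [0.5179, 0.0839, 0.0871]
tool_rot: [0.001, 0.094, 0.996, 0.0]
contact_force: [0.4, 0.2, 0.3]
gripper_width: 0.996
grasp_force: 0.0
```

Call:
play_rows([
  [-12.9, -36.7, 0, 0, 0, 0],
  [-12.9, -36.7, 0, 0, 0, 0],
  [-12.9, -36.7, 0, 0, 0, 0],
  [-12.9, -36.7, 0, 0, 0, 0],
  [-12.9, -36.7, 0, 0, 0, 0],
])

```text
time: 18.13
tool_pos: [0.5455, -0.1109, 0.086]
tool_rot: [-0.0, 0.096, 0.995, 0.0]
contact_force: [1.2, 0.3, -0.2]
gripper_width: 0.994
grasp_force: 0.0
```

Call:
play_rows([
  [-12.9, -36.7, 0, 0, 0, 0],
  [-12.9, -36.7, 0, 0, 0, 0],
  [-12.9, -36.7, 0, 0, 0, 0],
  [0, 0, 20, 0, 0, -3],
  [0, 0, 0, 0, 0, 0],
])

```text
time: 18.55
tool_pos: [0.5606, -0.2256, 0.0629]
tool_rot: [-0.003, 0.071, 0.997, 0.001]
contact_force: [-1.1, 0.1, -1.8]
gripper_width: 0.993
grasp_force: 0.0
```

```bash
python3 - <<'E'
from h import *
goto(563,-224.6,-16,82)
f=imaging.grab_frame("top")
for c,z in (("cork",.012),("red",.044),("blue",.016)):
    for o in find(f,c,z,200): print(c,*o)
E
```

```text
shift [-2.7  1.2 78.9] turn z -0.2 j6 -1.93 tilt [ 0.12 -0.3   0.  ] pos [ 560.6 -225.6   62.9] yaw 81.8 t 18.55
cork [ 440.6 -359.8] 168.0 [62, 89] [371. 207.]
cork [413.6 479.7] 125.1 [23, 216] [124. 210.]
cork [ 559.8 -118.9] 176.0 [60, 89] [300. 171.]
red [504.9 161.9] 169.1 [59, 89] [217. 185.]
red [680. 276.] 97.5 [68, 78] [186. 133.]
red [ 775.7 -151.2] 19.7 [61, 87] [311. 107.]
blue [397.2   9.6] 169.7 [59, 90] [262. 218.]
```

Call:
play_rows([
  [0, 0.5, 30, 0, 0, 0],
  [0, 0.5, 25, 0, 0, 0],
  [0, 0, 15, 0, 0, 0],
  [0, 0, 0, 0, 0, 0],
  [0, 0, 0, 0, 0, 0],
])

```text
time: 19.02
tool_pos: [0.5621, -0.222, -0.0041]
tool_rot: [-0.001, 0.07, 0.998, 0.001]
contact_force: [0.7, 0.9, 0.2]
gripper_width: 0.99
grasp_force: 0.0
```

```bash
python3 - <<'E'
from h import *
goto(563,-224.6,-18,82)
E
```

```text
shift [-1.3 -2.5 13.9] turn z 0.0 j6 -1.93 tilt [ 0.06 -0.13  0.  ] pos [ 562.1 -222.    -4.1] yaw 82.0 t 19.0167
```

Call:
play_rows([
  [0, -2, 8, 0, 0, 0],
  [0, 0, 6, 0, 0, 0],
  [0, 0, 0, 0, 0, 0],
  [0, 0, 0, 0, 0, 0],
  [0, 0, 0, 0, 0, 0],
])

```text
time: 19.43
tool_pos: [0.5629, -0.2257, -0.0169]
tool_rot: [0.0, 0.07, 0.998, -0.0]
contact_force: [-0.3, 0.4, 0.2]
gripper_width: 0.999
grasp_force: 0.0
```

Call:
play_rows([
  [0, 0, 0, 0, 0, 0],
  [0, 0, 0, 0, 0, 0],
  [0, 0, 0, 0, 0, 0],
  [0, 0, 0, 0, 0, 0],
  [0, 0, 0, 0, 0, 0],
], hand=40)

```text
time: 19.85
tool_pos: [0.5635, -0.2261, -0.0162]
tool_rot: [0.001, 0.07, 0.998, -0.0]
contact_force: [0.5, 0.2, 5.6]
gripper_width: 0.672
grasp_force: 64.2
```

Call:
play_rows([
  [0, 0, -10, 0, 0, 0],
  [0, 0, -25, 0, 0, 0],
  [0, 0, -30, 0, 0, 3],
  [0, 0, -25, 0, 0, 0],
  [0, 0, 0, 0, 0, 0],
])

```text
time: 20.27
tool_pos: [0.566, -0.2274, 0.0793]
tool_rot: [0.005, 0.096, 0.995, -0.002]
contact_force: [1.1, 0.3, 0.9]
gripper_width: 0.668
grasp_force: 64.0
```

Call:
play_rows([
  [13, 36.9, 0, 0, 0, 0],
  [13, 36.9, 0, 0, 0, 0],
  [13, 36.9, 0, 0, 0, 0],
  [13, 36.9, 0, 0, 0, 0],
  [13, 36.9, 0, 0, 0, 0],
])

```text
time: 20.68
tool_pos: [0.5326, -0.0303, 0.0717]
tool_rot: [-0.001, 0.096, 0.995, 0.0]
contact_force: [0.4, 0.5, -0.2]
gripper_width: 0.67
grasp_force: 64.1
```

Call:
play_rows([
  [13, 36.9, 0, 0, 0, 0],
  [13, 36.9, 0, 0, 0, 0],
  [13, 36.9, 0, 0, 0, 0],
  [13, 36.9, 0, 0, 0, 0],
  [13, 36.9, 0, 0, 0, 0],
])

```text
time: 21.1
tool_pos: [0.5041, 0.1632, 0.0718]
tool_rot: [-0.001, 0.096, 0.995, -0.0]
contact_force: [1.2, -0.2, -0.8]
gripper_width: 0.666
grasp_force: 64.1
```

Call:
play_rows([
  [0, 0, 15, 0, 0, 0],
  [0, 0, 10, 0, 0, 0],
  [0, 0, 0, 0, 0, 0],
  [0, 0, 0, 0, 0, 0],
  [0, 0, 0, 0, 0, 0],
])

```text
time: 21.52
tool_pos: [0.5056, 0.1604, 0.0474]
tool_rot: [-0.0, 0.097, 0.995, -0.0]
contact_force: [-0.6, -0.1, -0.8]
gripper_width: 0.668
grasp_force: 64.1
```

```bash
python3 - <<'E'
from h import *
goto(506,160.5,28,79)
E
```

```text
shift [-0.3  0.1 19.4] turn z -0.1 j6 -1.21 tilt [-0.02 -0.03  0.  ] pos [505.6 160.4  47.4] yaw 78.9 t 21.5167
```

Spot on. Descending to contact.

Call:
play_rows([
  [0, 0, 8, 0, 0, 0],
  [0, 0, 8, 0, 0, 0],
  [0, 0, 2, 0, 0, 0],
  [0, 0, 0, 0, 0, 0],
  [0, 0, 0, 0, 0, 0],
])

```text
time: 21.93
tool_pos: [0.5054, 0.1613, 0.0292]
tool_rot: [-0.0, 0.096, 0.995, -0.0]
contact_force: [-0.6, -0.5, -1.0]
gripper_width: 0.668
grasp_force: 64.1
```

Call:
play_rows([
  [0, 0, 1, 0, 0, 0],
  [0, 0, 1, 0, 0, 0],
  [0, 0, 0, 0, 0, 0],
])

```text
time: 22.18
tool_pos: [0.5059, 0.1616, 0.0279]
tool_rot: [0.0, 0.096, 0.995, 0.0]
contact_force: [0.7, 0.8, -0.6]
gripper_width: 0.669
grasp_force: 64.2
```

Call:
play_rows([
  [0, 0, 0.5, 0, 0, 0],
  [0, 0, 0, 0, 0, 0],
  [0, 0, 0, 0, 0, 0],
])

```text
time: 22.43
tool_pos: [0.5059, 0.1616, 0.0278]
tool_rot: [0.0, 0.096, 0.995, 0.0]
contact_force: [-2.2, -1.4, 5.4]
gripper_width: 0.666
grasp_force: 64.9
```

Call:
play_rows([
  [0, 0, 0, 0, 0, 0],
  [0, 0, 0, 0, 0, 0],
  [0, 0, 0, 0, 0, 0],
  [0, 0, 0, 0, 0, 0],
  [0, 0, -15, 0, 0, 0],
], hand=85)

```text
time: 22.85
tool_pos: [0.5028, 0.161, 0.0389]
tool_rot: [-0.003, 0.096, 0.995, -0.001]
contact_force: [-1.2, -0.1, -0.8]
gripper_width: 0.994
grasp_force: 0.0
```

Call:
play_rows([
  [0, 0, -30, 0, 0, 0],
  [0, 0, -20, 0, 0, 0],
  [0, 0, 0, 0, 0, 0],
  [-13.3, -33.1, 0, 0, 0, 0],
  [-13.3, -33.1, 0, 0, 0, 0],
])

```text
time: 23.27
tool_pos: [0.5189, 0.0919, 0.092]
tool_rot: [0.0, 0.094, 0.996, 0.0]
contact_force: [0.5, -0.5, -0.4]
gripper_width: 0.994
grasp_force: 0.0
```

Call:
play_rows([
  [-13.3, -33.1, 0, 0, 0, 0],
  [-13.3, -33.1, 0, 0, 0, 0],
  [-13.3, -33.1, 0, 0, 0, 0],
  [-13.3, -33.1, 0, 0, 0, 0],
  [-13.3, -33.1, 0, 0, 0, 0],
])

```text
time: 23.68
tool_pos: [0.5521, -0.0853, 0.091]
tool_rot: [-0.001, 0.096, 0.995, 0.0]
contact_force: [0.2, -0.6, -0.8]
gripper_width: 0.993
grasp_force: 0.0
```

Call:
play_rows([
  [-13.3, -33.1, 0, 0, 0, 0],
  [0, 0, 30, 0, 0, -7],
  [0, 0, 25, 0, 0, 0],
  [0, 0, 0, 0, 0, 0],
  [0, 0, 0, 0, 0, 0],
])

```text
time: 24.1
tool_pos: [0.5572, -0.1181, 0.0346]
tool_rot: [-0.003, 0.036, 0.999, 0.001]
contact_force: [0.1, -0.2, 1.0]
gripper_width: 0.995
grasp_force: 0.0
```

```bash
python3 - <<'E'
from h import *
goto(559.8,-118.9,-16,86)
f=imaging.grab_frame("top")
for c,z in (("cork",.012),("yellow",.052),("blue",.016)):
    for o in find(f,c,z,60,(.5,-.1,.4)): print(c,*o)
E
```

```text
shift [-2.9 -0.7 50.6] turn z -0.1 j6 -1.84 tilt [ 0.08 -0.3   0.  ] pos [ 557.2 -118.1   34.6] yaw 85.9 t 24.1
cork [ 543.6 -119.9] 72.4 [29, 63] [299. 177.]
yellow [506.6 162.8] 169.0 [59, 88] [217. 184.]
blue [397.2   9.6] 169.7 [59, 90] [262. 217.]
```

Call:
play_rows([
  [0, 0, 25, 0, 0, 0],
  [0, 0, 15, 0, 0, 0],
  [0, 0, 0, 0, 0, 0],
  [0, 0, 0, 0, 0, 0],
  [0, 0, 0, 0, 0, 0],
])

```text
time: 24.57
tool_pos: [0.5609, -0.1189, -0.0007]
tool_rot: [0.002, 0.035, 0.999, -0.001]
contact_force: [0.1, -0.2, 0.9]
gripper_width: 0.997
grasp_force: 0.0
```

```bash
python3 - <<'E'
from h import *
goto(559.8,-118.9,-16,86)
f=imaging.grab_frame("top"); cv2.imwrite("pics/t3.png",cv2.resize(f["image"][120:250,180:420,::-1],None,fx=3.2,fy=3.2,interpolation=cv2.INTER_CUBIC))
E
```

```text
shift [ 1.1 -0.  15.3] turn z -0.0 j6 -1.84 tilt [-0.06  0.19  0.  ] pos [ 560.9 -118.9   -0.7] yaw 86.0 t 24.5667
```

View pics/t3.png

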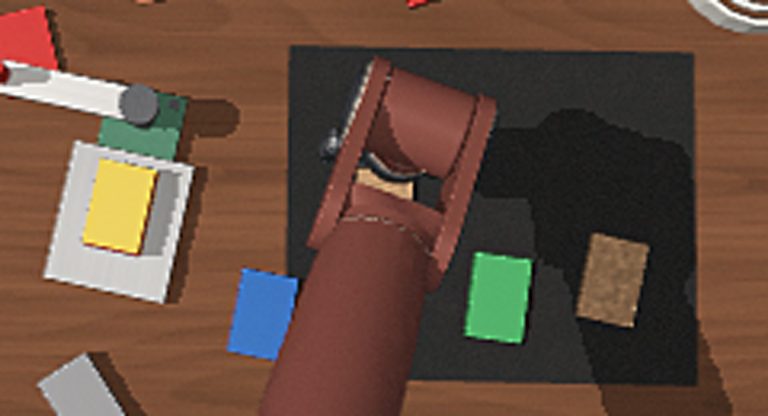

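The second board is in shadow at (612,280) and has not moved, yellow sits on the stack at (120,205), and blue is clear at (265,312). Gripping the first board.

Call:
play_rows([
  [0, 0, 8, 0, 0, 0],
  [0, 0, 6, 0, 0, 0],
  [0, 0, 1, 0, 0, 0],
  [0, 0, 0, 0, 0, 0],
  [0, 0, 0, 0, 0, 0],
])

```text
time: 25.03
tool_pos: [0.5591, -0.1187, -0.0182]
tool_rot: [-0.0, 0.035, 0.999, 0.0]
contact_force: [0.3, 0.5, -0.3]
gripper_width: 0.997
grasp_force: 0.0
```

Call:
play_rows([
  [0, 0, 0, 0, 0, 0],
  [0, 0, 0, 0, 0, 0],
  [0, 0, 0, 0, 0, 0],
  [0, 0, 0, 0, 0, 0],
  [0, 0, 0, 0, 0, 0],
], hand=40)

```text
time: 25.45
tool_pos: [0.5601, -0.119, -0.0171]
tool_rot: [0.001, 0.035, 0.999, -0.0]
contact_force: [0.6, -0.4, 3.9]
gripper_width: 0.681
grasp_force: 64.9
```

Call:
play_rows([
  [0, 0, -10, 0, 0, 0],
  [0, 0, -25, 0, 0, 0],
  [0, 0, -30, 0, 0, 7],
  [0, 0, -30, 0, 0, 0],
  [0, 0, 0, 0, 0, 0],
])

```text
time: 25.87
tool_pos: [0.5635, -0.1201, 0.0846]
tool_rot: [0.006, 0.096, 0.995, -0.001]
contact_force: [1.5, -1.1, 0.5]
gripper_width: 0.682
grasp_force: 64.5
```

```bash
python3 - <<'E'
from h import *
goto(506,161,60,79)
E
```

```text
shift [110.5 265.   22.9] turn z -0.0 j6 -1.72 tilt [-0.1   0.65  0.  ] pos [ 563.5 -120.1   84.6] yaw 79.0 t 25.8667
```

Call:
play_rows([
  [13.4, 33.1, 0, 0, 0, 0],
  [13.4, 33.1, 0, 0, 0, 0],
  [13.4, 33.1, 0, 0, 0, 0],
  [13.4, 33.1, 0, 0, 0, 0],
  [13.4, 33.1, 0, 0, 0, 0],
])

```text
time: 26.28
tool_pos: [0.5242, 0.0579, 0.0769]
tool_rot: [-0.0, 0.096, 0.995, 0.0]
contact_force: [0.4, 0.5, -0.1]
gripper_width: 0.681
grasp_force: 64.5
```

Call:
play_rows([
  [13.4, 33.1, 0, 0, 0, 0],
  [13.4, 33.1, 0, 0, 0, 0],
  [13.4, 33.1, 0, 0, 0, 0],
  [0, 0, 0, 0, 0, 0],
  [0, 0, 0, 0, 0, 0],
])

```text
time: 26.7
tool_pos: [0.5038, 0.163, 0.0768]
tool_rot: [-0.0, 0.094, 0.996, -0.0]
contact_force: [0.7, -0.6, -1.1]
gripper_width: 0.681
grasp_force: 64.6
```

Call:
play_rows([
  [0, 0, 15, 0, 0, 0],
  [0, 0, 10, 0, 0, 0],
  [0, 0, 0, 0, 0, 0],
  [0, 0, 0, 0, 0, 0],
  [0, 0, 0, 0, 0, 0],
])

```text
time: 27.12
tool_pos: [0.505, 0.1609, 0.0521]
tool_rot: [-0.0, 0.097, 0.995, -0.0]
contact_force: [-1.0, 0.3, -1.5]
gripper_width: 0.679
grasp_force: 64.6
```

```bash
python3 - <<'E'
from h import *
goto(506,161,35,79)
E
```

```text
shift [-1.   0.3 17.1] turn z -0.1 j6 -1.21 tilt [-0.01 -0.01  0.  ] pos [505.  160.9  52.1] yaw 78.9 t 27.1167
```

Call:
play_rows([
  [-0.5, 0, 8, 0, 0, 0],
  [0, 0, 6, 0, 0, 0],
  [0, 0, 2, 0, 0, 0],
  [0, 0, 0, 0, 0, 0],
  [0, 0, 0, 0, 0, 0],
])

```text
time: 27.53
tool_pos: [0.5051, 0.1616, 0.0359]
tool_rot: [-0.0, 0.096, 0.995, -0.0]
contact_force: [-0.1, -0.0, -0.1]
gripper_width: 0.682
grasp_force: 64.6
```

Call:
play_rows([
  [0, 0, 1, 0, 0, 0],
  [0, 0, 1, 0, 0, 0],
  [0, 0, 0, 0, 0, 0],
])

```text
time: 27.78
tool_pos: [0.5055, 0.1617, 0.0349]
tool_rot: [0.0, 0.096, 0.995, -0.0]
contact_force: [-2.0, -0.2, 5.0]
gripper_width: 0.677
grasp_force: 65.0
```

Call:
play_rows([
  [0, 0, 0.5, 0, 0, 0],
  [0, 0, 0, 0, 0, 0],
  [0, 0, 0, 0, 0, 0],
])

```text
time: 28.03
tool_pos: [0.5055, 0.1617, 0.0349]
tool_rot: [0.0, 0.096, 0.995, -0.0]
contact_force: [-3.7, -0.7, 7.7]
gripper_width: 0.68
grasp_force: 65.4
```

Call:
play_rows([
  [0, 0, 0, 0, 0, 0],
  [0, 0, 0, 0, 0, 0],
  [0, 0, 0, 0, 0, 0],
  [0, 0, 0, 0, 0, 0],
  [0, 0, -15, 0, 0, 0],
], hand=85)

```text
time: 28.45
tool_pos: [0.5026, 0.1611, 0.0454]
tool_rot: [-0.003, 0.096, 0.995, -0.001]
contact_force: [-0.5, -0.5, -1.3]
gripper_width: 0.997
grasp_force: 0.0
```

Call:
play_rows([
  [0, 0, -30, 0, 0, 0],
  [0, 0, -10, 0, 0, 0],
  [0, 0, 0, 0, 0, 1],
  [-2.6, -37.5, 0, 0, 0, 0],
  [-2.6, -37.5, 0, 0, 0, 0],
])

```text
time: 28.87
tool_pos: [0.4943, 0.0874, 0.0878]
tool_rot: [-0.0, 0.103, 0.995, -0.0]
contact_force: [0.4, -1.1, 0.2]
gripper_width: 1.001
grasp_force: 0.0
```

Call:
play_rows([
  [-2.6, -37.5, 0, 0, 0, 0],
  [-2.6, -37.5, 0, 0, 0, 0],
  [-2.6, -37.5, 0, 0, 0, 0],
  [-2.6, -37.5, 0, 0, 0, 0],
  [-2.6, -37.5, 0, 0, 0, 0],
])

```text
time: 29.28
tool_pos: [0.4671, -0.1004, 0.0872]
tool_rot: [-0.001, 0.105, 0.994, 0.0]
contact_force: [-0.1, -0.9, -0.3]
gripper_width: 0.995
grasp_force: 0.0
```

Call:
play_rows([
  [-2.6, -37.5, 0, 0, 0, 0],
  [-2.6, -37.5, 0, 0, 0, 0],
  [-2.6, -37.5, 0, 0, 0, 0],
  [-2.6, -37.5, 0, 0, 0, 0],
  [-2.6, -37.5, 0, 0, 0, 0],
])

```text
time: 29.7
tool_pos: [0.4407, -0.2864, 0.087]
tool_rot: [-0.001, 0.105, 0.994, 0.0]
contact_force: [0.4, 0.7, -0.5]
gripper_width: 0.991
grasp_force: 0.0
```

Call:
play_rows([
  [-2.6, -37.5, 0, 0, 0, 0],
  [-2.6, -37.5, 0, 0, 0, 0],
  [0, 0, 30, 0, 0, 0],
  [0, 0, 0, 0, 0, 0],
  [0, 0, 0, 0, 0, 0],
])

```text
time: 30.12
tool_pos: [0.4294, -0.3578, 0.0552]
tool_rot: [-0.002, 0.106, 0.994, 0.002]
contact_force: [-0.4, -0.4, 0.3]
gripper_width: 0.995
grasp_force: 0.0
```

```bash
python3 - <<'E'
from h import *
goto(440.6,-359.8,-16,78)
f=imaging.grab_frame("top")
for n,c,z,w in (("stack","cork",.064,(.5,.16,.1)),("B","cork",.012,(.44,-.36,.15))):
    for o in find(f,c,z,60,w): print(n,*o)
f=imaging.grab_frame("side"); print("side",find(f,"cork",.064,60,(.5,.16,.1)),find(f,"cork",.012,60,(.44,-.36,.15)))
E
```

```text
shift [-11.7   0.1  71.2] turn z -0.1 j6 -2.19 tilt [ 0.23 -0.31  0.  ] pos [ 429.4 -357.8   55.2] yaw 77.9 t 30.1167
stack [506.2 159.7] 169.0 [65, 89] [217. 184.]
B [ 474.1 -359.6] 76.9 [23, 46] [370. 197.]
side [(array([505.2, 156.6], dtype=float32), 169.2, [70, 93], array([239., 187.]))] [(array([ 437.9, -364.4], dtype=float32), 168.0, [66, 97], array([382., 323.]))]
```

Call:
play_rows([
  [-9, 0, 20, 0, 0, 0],
  [0, 0, 25, 0, 0, 0],
  [0, 0, 12, 0, 0, 0],
  [0, 0, 0, 0, 0, 0],
  [0, 0, 0, 0, 0, 0],
])

```text
time: 30.63
tool_pos: [0.4402, -0.3605, 0.0016]
tool_rot: [-0.0, 0.104, 0.995, 0.0]
contact_force: [0.3, 0.6, 0.4]
gripper_width: 0.994
grasp_force: 0.0
```

```bash
python3 - <<'E'
from h import *
goto(440.6,-359.8,-17,78)
E
```

```text
shift [-0.3  0.8 18.6] turn z 0.0 j6 -2.18 tilt [ 0.03 -0.05  0.  ] pos [ 440.2 -360.5    1.6] yaw 78.0 t 30.6333
```

Call:
play_rows([
  [0, 0, 10, 0, 0, 0],
  [0, 0, 6, 0, 0, 0],
  [0, 0, 2.5, 0, 0, 0],
  [0, 0, 0, 0, 0, 0],
  [0, 0, 0, 0, 0, 0],
])

```text
time: 31.05
tool_pos: [0.4402, -0.3614, -0.0169]
tool_rot: [-0.0, 0.105, 0.994, 0.0]
contact_force: [-0.6, -0.1, -0.2]
gripper_width: 1.001
grasp_force: 0.0
```

Call:
play_rows([
  [0, 0, 0, 0, 0, 0],
  [0, 0, 0, 0, 0, 0],
  [0, 0, 0, 0, 0, 0],
  [0, 0, 0, 0, 0, 0],
  [0, 0, 0, 0, 0, 0],
], hand=40)

```text
time: 31.47
tool_pos: [0.4408, -0.362, -0.0159]
tool_rot: [0.001, 0.105, 0.994, -0.001]
contact_force: [-1.0, -0.0, 4.2]
gripper_width: 0.676
grasp_force: 64.5
```

Call:
play_rows([
  [0, 0, -10, 0, 0, 0],
  [0, 0, -25, 0, 0, 0],
  [0, 0, -30, 0, 0, -1],
  [0, 0, -35, 0, 0, 0],
  [0, 0, 0, 0, 0, 0],
])

```text
time: 31.88
tool_pos: [0.4435, -0.3648, 0.0913]
tool_rot: [0.005, 0.096, 0.995, -0.004]
contact_force: [1.2, -0.5, 1.0]
gripper_width: 0.679
grasp_force: 64.5
```

```bash
python3 - <<'E'
from h import *
goto(506,161,60,79)
E
```

```text
shift [ 39.6 528.2  27. ] turn z -0.0 j6 -2.2 tilt [-0.42  0.58  0.  ] pos [ 443.5 -364.8   91.3] yaw 79.0 t 31.8833
```

Call:
play_rows([
  [2.6, 37.5, 0, 0, 0, 0],
  [2.6, 37.5, 0, 0, 0, 0],
  [2.6, 37.5, 0, 0, 0, 0],
  [2.6, 37.5, 0, 0, 0, 0],
  [2.6, 37.5, 0, 0, 0, 0],
])

```text
time: 32.3
tool_pos: [0.4627, -0.173, 0.0828]
tool_rot: [-0.0, 0.097, 0.995, 0.0]
contact_force: [0.7, -0.5, -0.6]
gripper_width: 0.676
grasp_force: 64.5
```

Call:
play_rows([
  [2.6, 37.5, 0, 0, 0, 0],
  [2.6, 37.5, 0, 0, 0, 0],
  [2.6, 37.5, 0, 0, 0, 0],
  [2.6, 37.5, 0, 0, 0, 0],
  [2.6, 37.5, 0, 0, 0, 0],
])

```text
time: 32.72
tool_pos: [0.4858, 0.0136, 0.0829]
tool_rot: [-0.0, 0.096, 0.995, -0.0]
contact_force: [0.7, -0.1, -0.5]
gripper_width: 0.674
grasp_force: 64.5
```

Call:
play_rows([
  [2.6, 37.5, 0, 0, 0, 0],
  [2.6, 37.5, 0, 0, 0, 0],
  [2.6, 37.5, 0, 0, 0, 0],
  [2.6, 37.5, 0, 0, 0, 0],
  [0, 0, 0, 0, 0, 0],
])

```text
time: 33.13
tool_pos: [0.5046, 0.1663, 0.0832]
tool_rot: [-0.0, 0.093, 0.996, 0.001]
contact_force: [0.8, -0.7, -0.7]
gripper_width: 0.677
grasp_force: 64.6
```

Call:
play_rows([
  [0, 0, 10, 0, 0, 0],
  [0, 0, 10, 0, 0, 0],
  [0, 0, 0, 0, 0, 0],
  [0, 0, 0, 0, 0, 0],
  [0, 0, 0, 0, 0, 0],
])

```text
time: 33.55
tool_pos: [0.5047, 0.1597, 0.0625]
tool_rot: [-0.001, 0.097, 0.995, -0.0]
contact_force: [-0.2, 0.4, -1.7]
gripper_width: 0.676
grasp_force: 64.6
```

```bash
python3 - <<'E'
from h import *
goto(506,161,48,79)
E
```

```text
shift [-1.1  1.5 14.5] turn z -0.1 j6 -1.21 tilt [-0.03 -0.06  0.  ] pos [504.7 159.7  62.5] yaw 78.9 t 33.55
```

Call:
play_rows([
  [-0.5, 1, 6, 0, 0, 0],
  [0, 0, 5, 0, 0, 0],
  [0, 0, 2, 0, 0, 0],
  [0, 0, 0, 0, 0, 0],
  [0, 0, 0, 0, 0, 0],
])

```text
time: 33.97
tool_pos: [0.5055, 0.1617, 0.0498]
tool_rot: [-0.0, 0.096, 0.995, -0.0]
contact_force: [0.4, 0.5, -1.0]
gripper_width: 0.677
grasp_force: 64.7
```

Call:
play_rows([
  [0, 0, 1, 0, 0, 0],
  [0, 0, 0.5, 0, 0, 0],
  [0, 0, 0, 0, 0, 0],
])

```text
time: 34.22
tool_pos: [0.5057, 0.1618, 0.0487]
tool_rot: [0.0, 0.096, 0.995, 0.0]
contact_force: [0.1, -0.4, -1.3]
gripper_width: 0.676
grasp_force: 64.7
```

Call:
play_rows([
  [0, 0, 0.5, 0, 0, 0],
  [0, 0, 0, 0, 0, 0],
  [0, 0, 0, 0, 0, 0],
])

```text
time: 34.47
tool_pos: [0.5057, 0.1618, 0.0482]
tool_rot: [0.0, 0.096, 0.995, 0.0]
contact_force: [0.4, 0.5, -0.5]
gripper_width: 0.681
grasp_force: 64.7
```

Call:
play_rows([
  [0, 0, 0.7, 0, 0, 0],
  [0, 0, 0, 0, 0, 0],
  [0, 0, 0, 0, 0, 0],
])

```text
time: 34.72
tool_pos: [0.5059, 0.1618, 0.0481]
tool_rot: [0.0, 0.096, 0.995, -0.0]
contact_force: [-2.9, -0.7, 5.1]
gripper_width: 0.68
grasp_force: 65.3
```

Call:
play_rows([
  [0, 0, 0.3, 0, 0, 0],
  [0, 0, 0, 0, 0, 0],
])

```text
time: 34.88
tool_pos: [0.5059, 0.1618, 0.0481]
tool_rot: [0.0, 0.096, 0.995, -0.0]
contact_force: [-3.8, 0.4, 6.6]
gripper_width: 0.676
grasp_force: 65.5
```

Call:
play_rows([
  [0, 0, 0, 0, 0, 0],
  [0, 0, 0, 0, 0, 0],
  [0, 0, 0, 0, 0, 0],
  [0, 0, 0, 0, 0, 0],
  [0, 0, -15, 0, 0, 0],
], hand=85)

```text
time: 35.3
tool_pos: [0.503, 0.1613, 0.0588]
tool_rot: [-0.003, 0.096, 0.995, -0.001]
contact_force: [0.1, 0.1, -0.6]
gripper_width: 0.993
grasp_force: 0.0
```

Call:
play_rows([
  [0, 0, -30, 0, 0, 0],
  [0, 0, -35, 0, 0, 0],
  [0, 0, -35, 0, 0, 0],
  [0, 0, -25, 0, 0, 0],
  [0, 0, 0, 0, 0, 0],
])

```text
time: 35.72
tool_pos: [0.5094, 0.1625, 0.1945]
tool_rot: [0.006, 0.096, 0.995, 0.002]
contact_force: [1.0, -0.0, 1.4]
gripper_width: 0.997
grasp_force: 0.0
```

```bash
python3 - <<'E'
from h import *
goto(634,282.5,190,-11)
f=imaging.grab_frame("side"); M=f["R"]@np.array([.506,.16,.05])+f["t"]; u=int(f["fx"]*M[0]/M[2]+f["cx"]); v=int(f["fy"]*M[1]/M[2]+f["cy"])
cv2.imwrite("pics/s3.png",cv2.resize(f["image"][v-45:v+35,u-60:u+60,::-1],None,fx=6,fy=6,interpolation=cv2.INTER_CUBIC))
print(find(f,"cork",.076,60,(.5,.16,.1)))
E
```

```text
shift [-99.2 141.6   6.3] turn z 90.0 j6 -1.21 tilt [0.25 0.66 0.  ] pos [509.4 162.5 194.5] yaw 79.0 t 35.7167
[(array([499.6, 149.7], dtype=float32), 169.5, [84, 101], array([238., 186.]))]
```

View pics/s3.png

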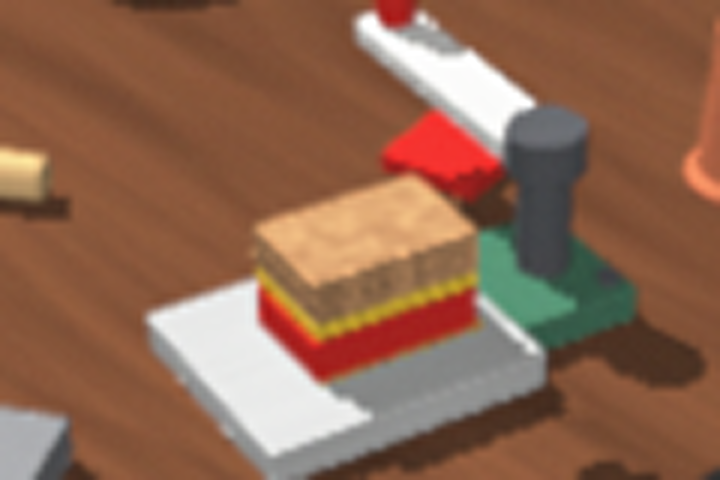

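The stack is flat and square, from red through yellow to cork and cork. Now I close the bar with a deeper cage around the knob.

Call:
play_rows([
  [-20.4, 28.3, 0, 0, 0, 0],
  [-20.4, 28.3, 0, 0, 0, 0],
  [-20.4, 28.3, 0, 0, 0, 0],
  [-20.4, 28.3, 0, 0, 0, 0],
  [-20.4, 28.3, 0, 0, 0, 0],
])

```text
time: 36.18
tool_pos: [0.6329, 0.282, 0.1842]
tool_rot: [-0.002, 0.096, 0.995, -0.001]
contact_force: [2.0, -0.6, 1.3]
gripper_width: 0.995
grasp_force: 0.0
```

Call:
play_rows([
  [0, 0, 0, 0, 0, 7],
  [0, 0, 0, 0, 0, 7],
  [0, 0, 0, 0, 0, 7],
  [0, 0, 0, 0, 0, 7],
  [0, 0, 0, 0, 0, 7],
])

```text
time: 36.6
tool_pos: [0.6319, 0.281, 0.1841]
tool_rot: [-0.002, 0.394, 0.919, -0.001]
contact_force: [0.7, 0.9, 0.6]
gripper_width: 0.991
grasp_force: 0.0
```

Call:
play_rows([
  [0, 0, 0, 0, 0, 7],
  [0, 0, 0, 0, 0, 7],
  [0, 0, 0, 0, 0, 7],
  [0, 0, 0, 0, 0, 7],
  [0, 0, 0, 0, 0, 7],
])

```text
time: 37.02
tool_pos: [0.6318, 0.2808, 0.1842]
tool_rot: [-0.001, 0.652, 0.758, -0.002]
contact_force: [-0.1, -0.1, 0.7]
gripper_width: 0.993
grasp_force: 0.0
```

Call:
play_rows([
  [0, 0, 0, 0, 0, 7],
  [0, 0, 0, 0, 0, 7],
  [0, 0, 0, 0, 0, 6],
  [0, 0, 0, 0, 0, 0],
  [0, 0, 0, 0, 0, 0],
])

```text
time: 37.43
tool_pos: [0.6321, 0.2809, 0.185]
tool_rot: [-0.001, 0.771, 0.637, -0.001]
contact_force: [-1.2, -0.4, 0.2]
gripper_width: 0.991
grasp_force: 0.0
```

```bash
python3 - <<'E'
from h import *
f=imaging.grab_frame("side")
for o in find(f,"red",.117,20,(.634,.283,.08)): print(o)
goto(634,283,92,-11)
E
```

```text
(array([638.5, 288.6], dtype=float32), 47.9, [20, 103], array([243., 140.]))
shift [ 2.5  1.5 93.5] turn z 0.1 j6 0.5 tilt [-0.11  0.06  0.  ] pos [632.3 280.9 185.5] yaw -10.9 t 37.4833
```

Call:
play_rows([
  [1.2, 0.7, 30, 0, 0, 0],
  [1.2, 0.7, 30, 0, 0, 0],
  [0, 0, 20, 0, 0, 0],
  [0, 0, 8, 0, 0, 0],
  [0, 0, 0, 0, 0, 0],
])

```text
time: 37.9
tool_pos: [0.6325, 0.2825, 0.0952]
tool_rot: [-0.001, 0.771, 0.636, -0.003]
contact_force: [0.1, 0.1, -0.3]
gripper_width: 0.995
grasp_force: 0.0
```

Call:
play_rows([
  [0, 0, 0, 0, 0, 0],
  [0, 0, 0, 0, 0, 0],
  [0, 0, 0, 0, 0, 0],
  [0, 0, 0, 0, 0, 0],
  [0, 0, 0, 0, 0, 0],
], hand=28)

```text
time: 38.32
tool_pos: [0.6354, 0.2835, 0.1006]
tool_rot: [0.0, 0.772, 0.636, 0.001]
contact_force: [0.6, 0.1, -0.0]
gripper_width: 0.33
grasp_force: 0.0
```

```bash
python3 - <<'E'
from h import *
goto(634,283,92,-11); s,M=pose(); print(s["contact_force"],s["grasp_force"],s["gripper_width"])
hg=np.array([604.8,140.6]); p=1000*s["tool_pos"][:2]-hg; print(np.linalg.norm(p), 169-np.degrees(np.arctan2(p[1],p[0])))
E
```

```text
shift [-0.8 -1.3  8.6] turn z -0.0 j6 0.51 tilt [ 0.11 -0.06  0.  ] pos [635.4 283.5 100.6] yaw -11.0 t 38.3167
[ 0.64200561  0.11777902 -0.01607401] 0.0 0.32955119938507366
146.13752348214774 91.09842246180669
```

Call:
play_rows([
  [-0.55, -12.6, 0, 0, 0, -5],
  [-0.55, -12.6, 0, 0, 0, -5],
  [-0.55, -12.6, 0, 0, 0, -5],
  [-0.55, -12.6, 0, 0, 0, -5],
  [-0.55, -12.6, 0, 0, 0, -5],
])

```text
time: 38.73
tool_pos: [0.573, 0.2824, 0.1005]
tool_rot: [0.001, 0.614, 0.789, 0.002]
contact_force: [1.8, 0.4, 0.7]
gripper_width: 0.331
grasp_force: 1.3
```

Call:
play_rows([
  [-0.55, -12.6, 0, 0, 0, -5],
  [-0.55, -12.6, 0, 0, 0, -5],
  [-0.55, -12.6, 0, 0, 0, -5],
  [-0.55, -12.6, 0, 0, 0, -5],
  [-0.55, -12.6, 0, 0, 0, -5],
])

```text
time: 39.15
tool_pos: [0.5165, 0.2548, 0.1005]
tool_rot: [0.001, 0.429, 0.903, 0.002]
contact_force: [1.1, 2.6, 1.3]
gripper_width: 0.33
grasp_force: 1.4
```

```bash
python3 - <<'E'
from h import *
s,M=pose(); print(s["contact_force"].round(1),s["grasp_force"])
hg=np.array([604.8,140.6]); p=1000*s["tool_pos"][:2]-hg; print(np.linalg.norm(p), 169-np.degrees(np.arctan2(p[1],p[0])))
goto(480,220,100,42)
E
```

```text
[1.1 2.6 1.3] 1.3864687085151672
144.302157370882 41.29228260367759
shift [ -3.8 -50.3   0.2] turn z -2.8 j6 -0.36 tilt [ 0.24 -0.01  0.  ] pos [516.5 254.8 100.5] yaw 39.2 t 39.15
```

Call:
play_rows([
  [-0.3, -10.1, 0, 0, 0, -4],
  [-0.3, -10.1, 0, 0, 0, -4],
  [-0.3, -10.1, 0, 0, 0, -4],
  [-0.3, -10.1, 0, 0, 0, -4],
  [-0.3, -10.1, 0, 0, 0, -4],
])

```text
time: 39.57
tool_pos: [0.4832, 0.2168, 0.1003]
tool_rot: [0.001, 0.266, 0.964, 0.001]
contact_force: [0.2, 2.6, 1.9]
gripper_width: 0.329
grasp_force: 1.2
```

Call:
play_rows([
  [-0.3, -10.1, 0, 0, 0, -4],
  [-0.3, -10.1, 0, 0, 0, -4],
  [-0.3, -10.1, 0, 0, 0, -4],
  [-0.3, -10.1, 0, 0, 0, -4],
  [0, 0, 0, 0, 0, 0],
])

```text
time: 39.98
tool_pos: [0.4669, 0.1782, 0.0998]
tool_rot: [0.001, 0.131, 0.991, 0.0]
contact_force: [-0.1, -0.6, -0.1]
gripper_width: 0.328
grasp_force: 0.0
```

Call:
play_rows([
  [-0.1, -5, 0, 0, 0, -2],
  [-0.1, -4, 0, 0, 0, -1],
  [0, 0, 0, 0, 0, 0],
])

```text
time: 40.23
tool_pos: [0.4652, 0.17, 0.0995]
tool_rot: [0.0, 0.105, 0.994, -0.0]
contact_force: [0.1, 0.4, 0.1]
gripper_width: 0.327
grasp_force: 0.0
```

```bash
python3 - <<'E'
from h import *
s,M=pose(); print(s["contact_force"].round(1),s["grasp_force"])
hg=np.array([604.8,140.6]); p=1000*s["tool_pos"][:2]-hg; print(np.linalg.norm(p), 169-np.degrees(np.arctan2(p[1],p[0])))
goto(462.5,168,100,79)
E
```

```text
[0.1 0.4 0.1] 0.0
142.708758444564 0.896644949458846
shift [ 2.2 -2.5 -0.5] turn z -1.1 j6 -1.16 tilt [-0.    0.04  0.  ] pos [465.2 170.   99.5] yaw 77.9 t 40.2333
```

Call:
play_rows([
  [0, -3, 0, 0, 0, -1],
  [0, -2, 0, 0, 0, 0],
  [0, 0, 0, 0, 0, 0],
])

```text
time: 40.48
tool_pos: [0.4641, 0.1656, 0.0993]
tool_rot: [0.0, 0.097, 0.995, 0.0]
contact_force: [-0.2, 2.3, 0.6]
gripper_width: 0.328
grasp_force: 1.1
```

Call:
play_rows([
  [0, -2, 0, 0, 0, 0],
  [0, 0, 0, 0, 0, 0],
])

```text
time: 40.65
tool_pos: [0.4641, 0.1655, 0.0993]
tool_rot: [0.001, 0.097, 0.995, 0.003]
contact_force: [1.9, 9.7, -2.6]
gripper_width: 0.33
grasp_force: 4.9
```

Call:
play_rows([
  [0, -1, 0, 0, 0, 0],
  [0, 0, 0, 0, 0, 0],
])

```text
time: 40.82
tool_pos: [0.4641, 0.1655, 0.0993]
tool_rot: [0.001, 0.096, 0.995, 0.004]
contact_force: [4.5, 13.0, -3.6]
gripper_width: 0.329
grasp_force: 6.7
```

At the closed stop, with the knob where it is expected. I back off, lift away and check.

Call:
play_rows([
  [0, 4, 0, 0, 0, 0],
  [0, 1, 0, 0, 0, 0],
  [0, 0, 0, 0, 0, 0],
])

```text
time: 41.07
tool_pos: [0.4641, 0.1671, 0.0989]
tool_rot: [-0.0, 0.096, 0.995, -0.001]
contact_force: [-0.0, -0.7, -0.3]
gripper_width: 0.328
grasp_force: 0.0
```

Call:
play_rows([
  [0, 0, -10, 0, 0, 0],
  [0, 0, -25, 0, 0, 0],
  [0, 0, -30, 0, 0, 0],
  [0, 0, -30, 0, 0, 0],
  [0, 0, -20, 0, 0, 0],
])

```text
time: 41.48
tool_pos: [0.4653, 0.1671, 0.2182]
tool_rot: [0.002, 0.096, 0.995, 0.0]
contact_force: [0.1, 0.2, 0.2]
gripper_width: 0.328
grasp_force: 0.0
```

Call:
play_rows([
  [0, 35, 0, 0, 0, 0],
  [0, 35, 0, 0, 0, 0],
  [0, 35, 0, 0, 0, 0],
  [0, 35, 0, 0, 0, 0],
  [0, 35, 0, 0, 0, 0],
])

```text
time: 41.9
tool_pos: [0.4982, 0.3403, 0.2151]
tool_rot: [0.0, 0.096, 0.995, -0.0]
contact_force: [0.2, -0.6, -0.1]
gripper_width: 0.328
grasp_force: 0.0
```

Call:
play_rows([
  [0, 35, 0, 0, 0, 0],
  [0, 0, 0, 0, 0, 0],
  [0, 0, 0, 0, 0, 0],
])

```text
time: 42.15
tool_pos: [0.5045, 0.3743, 0.2142]
tool_rot: [-0.0, 0.095, 0.995, -0.001]
contact_force: [0.5, -0.0, -0.4]
gripper_width: 0.331
grasp_force: 0.0
```

```bash
python3 - <<'E'
from h import *
f=imaging.grab_frame("top"); g=imaging.grab_frame("side")
a=cv2.resize(f["image"][110:245,170:320,::-1],(400,360)); b=cv2.resize(g["image"][120:255,170:320,::-1],(400,360))
cv2.imwrite("pics/end.png",np.hstack([a,b]))
k=find(f,"red",.142,20,(.463,.168,.05)); print(k)
hg=np.array([604.8,140.6])
for o in k: print(169-np.degrees(np.arctan2(*(o[0]-hg)[::-1])))
E
```

```text
[(array([463.5, 169.7], dtype=float32), 91.1, [16, 19], array([212., 195.]))]
0.6370651355266261
```

View pics/end.png

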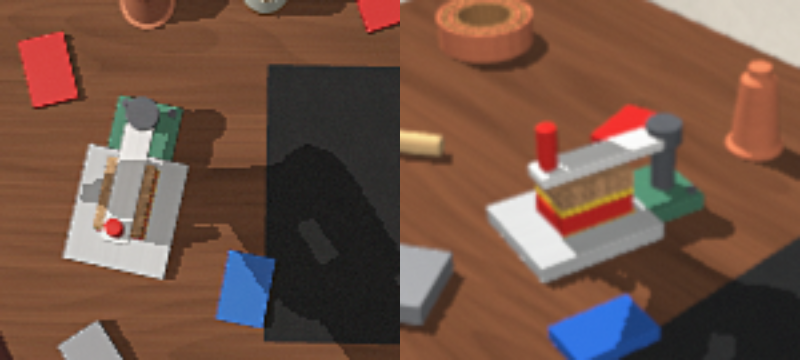

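The bar is closed over the square stack (knob at (115,228) in the left half), and blue is on the bench at (245,288), clear of the press. Handing in.

```bash
python3 -c "
from plant import manip
print(manip.job_done())"
```

```text
the job is handed in; nothing more can be done
None
```

The job is handed in, with no verdict shown: both brown boards, the red 24 mm packer and the yellow 8 mm packer make a 56 mm stack under the closed bar, with the blue and green packers left on the bench clear of the press.

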